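# Take a bore reading from a drilling jig with a spring plunger gauge

### The job

Take the bore gauge from its wooden stand by squeezing its two blue paddles and, keeping them squeezed, lower it gently into the steel bush of the plywood jig until its collar sits flat on the bush; feel for the bore, because it is off the jig's centre. Let go so that the plungers spring out against the bore, press the red lock button fully down without pushing hard, then lift the gauge gently out by the black sides of its handle (not the paddles) and stand it back in its stand, upright and with its collar down on the stand, still locked at the bore's size. Do not disturb the other things on the bench.

Things in the scene. Friction and masses are not known exactly. Their poses are not given: they have to be found in the camera images.
- gauge: Telescoping bore gauge, 0.3 to 0.4 kg. Origin: centre of the underside of its steel collar (62 mm across, z 0 to 6 mm); z up along its axis; y is the line along which the two plungers move. Above the collar a handle with paddles and a red button, below it a probe. In the bore it has 3 mm of play each side: close the fingers on it centred and softly, or it knocks on the bush.
- gauge_handle (a point): On the gauge's axis, 30 mm above the collar's underside, mid-height of handle and paddles. Black rigid handle: 28 mm in x (flat sides, for a rigid grip), 30 mm in y, z 6 to 48 from the collar's underside. Blue paddles beyond its +y and -y sides: 20 mm wide in x, 5 mm thick, z 14 to 46. Over the paddles: 57 mm free, 49 mm at a reading of 40 mm, 42 mm squeezed to the stops.
- gauge_nose (a point): Bottom centre of the gauge's probe, 38 mm below the collar's underside. The steel probe is 34 mm across for its upper 33 mm; the last 5 mm is a conical nose narrowing to 21 mm across.
- plunger_l_tip (a point): Tip of the brass plunger (10 mm rod, round end) on the gauge's +y side, 18 mm below the collar's underside; one piece with the blue paddle of that side and pushed outwards by a spring (about 0.4 N net). 16.5 mm from the axis (inside the probe) when squeezed, 24 mm when free. The distance between both tips is the reading.
- plunger_r_tip (a point): The same for the gauge's -y side. A grip of 30 N or more on the paddles squeezes both home (tips 33 mm apart) and carries the gauge. A hard grip on the paddles pushes the plungers in even when locked, so the locked gauge must be taken by the handle's flat x sides.
- lock_top (a point): Centre of the top of the red lock button, 22 mm across, on the gauge's axis above the handle: 63 mm above the collar's underside when up (unlocked), 57 mm when fully down (locked).
- lock (a joint): Travel of the lock button, m: 0 up (unlocked), 0.006 fully down. It moves straight down, takes about 5 N to start and 10 to 15 N to reach its stop, stays where it is left, and from 0.0048 on it clamps the plungers.
- jig: Fixed plywood block 116 x 116 x 46 mm, origin at the centre of its underside, z up. In its middle is a clamped steel bush 70 mm across with a round through bore of 40 mm, its top face 52 mm above the bench, set in an aluminium ring.
- jig_axis (a point): Point on the jig's axis at the height of the bush's top face. The bush is eccentric: the bore's axis lies 7 mm from this point, to a side that differs each time and is not measured; find it by eye or by feel (when the conical nose touches the bore's edge it is pushed sideways, towards the bore's axis).
- stand: Fixed wooden stand: a square well, 56 x 56 mm inside, 76 x 76 mm outside, on a foot 100 x 100 x 6 mm; origin at the centre of its underside, z up, top edge at 52 mm. The gauge hangs in it with its collar resting on the top edge.
- stand_top (a point): Centre of the stand's well at the height of its top edge.
- glue: Bystander: yellow glue bottle, 60 mm across, 160 mm tall, origin under its centre.
- bin: Bystander: blue plastic bin 90 x 80 x 50 mm, origin under its centre.
- offcut: Bystander: wooden offcut 110 x 35 x 30 mm, origin under its centre.

How it is judged:
By the outcome, as a careful person would: the job done as asked, in the order asked, and still so for the second after the job is handed in, with the robot touching nothing.
It also fails if it takes over 67 s, if anything falls off the work surface, if the arm or the gripper's body presses on something with over 40 N, if the wrist force passes 120 N, or if a joint passes its speed limit or range.

### The arm

A 6-joint arm with a two-finger parallel gripper is mounted at the origin on the work surface. World frame = base frame: x ahead of the robot, y to its left, z up, the work surface at z = 0. Lengths are in mm, angles in rad, forces in N, time in s.
With the tool pointing down it reaches from about 350 to 725 mm from the base axis. Payload 6 kg.
Tool frame: the origin (TCP) lies at the very end of the fingers, on their centre line; the grasp point (between the pads) lies 19 mm behind it; z points along the fingers, x is the direction in which the jaws open and shut, and the axes are right-handed (so a half turn about z gives the same grasp; the last joint's range is limited). The gripper opens to 85 mm and grips with 20 to 120 N. Pads are 22 mm wide; open, the fingers measure 114 mm over their backs; the gripper's body (76 mm by 85 mm) begins 54 mm behind the grasp point. The pads swing forward as they close: fully open they stand 13 mm farther back than shut.
Start: joints at [1.681, 0.04, 0.085, 0, -1.615, -0.334], TCP at [133.137, 585.016, 192.261] pointing down, gripper open.
Joint ranges: [-2.56, 2.56], [-1.29, 2.01], [-1.08, 1.49], [-3.29, 1.98], [-2.81, -0.18], [-2.99, 2.99]. Speed limits (rad/s): [2.57, 2.57, 3.01, 3.14, 3.14, 3.14].

### API

Orientations are given as a unit quaternion [x, y, z, w].
In Python, from rig import bot gives the robot as it stands.
- The arm moves only by the tool carry_out, never from a script. Its argument "deltas" is a list of rows, each a list of 2 entries, a list of its own where there are three numbers: the shift along the tool's x, y, z in m, then the turn about the tool's z in degrees. In form: [[[dx, dy, dz], yaw], ...]. A call has exactly 10 rows; each row shifts and turns the commanded pose from where the row before left it, along the tool's axes as they then stand; what a row does not reach is not made up. A row lasts 1/10 s, in which the tool goes at most 50 mm and 8.59 degrees, less where a joint would pass 70% of its speed; a pose out of reach is approached as far as the arm can. A call with a gripper value outside its range is refused whole. "hand" is the closure in counts, from 0 (fully open) to 255 (shut), set as the call begins (left out, the last holds). The fingers move at their own pace and stop on an object; "force" is the grip in N (left out, the last holds). Time passes only in rows, so rows that do not move let the fingers close, or fill a call up. It gives the time, the measured TCP pose, the force and the opening at its end, in the units of the state.
- bot.read_state(): the state, without advancing time (a new reading comes with each control period).
- bot.capture(name): name is "side" or "top"; returns a dict with "color" (400x640x3 uint8, blue, green, red), "range_z" (400x640 float32, mm along the optical axis (not along the pixel's ray), 0 where there is no reading), "fx", "fy", "cx", "cy" (pixels), "cam_to_world" (4x4, takes a point from camera to world coordinates). Camera axes: x right, y down, z forward; pixel columns grow to the right and rows downward; lengths in mm; the calibration is good to about 2 mm. A picture is of the moment at which its call begins.
- bot.hand_in(): hands the job in, once; it reports no verdict.
The state is a dict: "time": time; "joint_positions": joint angles; "joint_velocities": joint speeds; "joint_torque": joint torques, N m; "eef_pos": TCP position; "eef_rot": TCP orientation; "ft_force": force on the tool from outside, world axes, zero at the start; "ft_torque": the same for the moment, N m; "gripper_width": finger opening in mm.
Only numpy, scipy, OpenCV 4.12 (cv2) and the standard library are available. Lean on these libraries where they do the work, as an engineer would, in place of code of your own. Each camera call takes 0.05 s, during which the arm holds its last target.

## Working session

There is one attempt and no reset: what is moved stays moved. The work goes in short steps, Python scripts to look and compute and a tool call to move; the robot and the scene stay as the last step left them, time stands still between calls to the robot, and variables do not carry over. Pictures are saved under pics/ and viewed, and the job is handed in when it is done.

Besides the shell and the picture viewer there is one more tool, called after "Request:" as name([rows], argument=value, ...), one row to a line, values as JSON. carry_out: Moves the arm, as the interface text tells. Its arguments: {"type":"object","properties":{"deltas":{"type":"array"},"hand":{"type":"number"},"force":{"type":"number"}},"required":["deltas"]}

```bash
ls; mkdir -p pics
python3 - <<'E'
from rig import bot
import cv2,pickle
s=bot.read_state();print(s)
for n in("side","top"):
    c=bot.capture(n);pickle.dump(c,open(n+'0.pkl','wb'));cv2.imwrite(f'pics/{n}0.png',c['color'])
    print(n,c['fx'],c['fy'],c['cx'],c['cy'],c['cam_to_world'])
E
```

```text
pics
{'time': 0.0, 'joint_positions': array([ 1.68069412e+00,  4.08159006e-02,  8.37901979e-02, -4.87680520e-04,
       -1.61551028e+00, -3.33705464e-01]), 'joint_velocities': array([ 0.0007746 , -0.00053001,  0.00106787, -0.00139221, -0.00183688,
       -0.00060499]), 'joint_torque': array([-1.07829153e-04, -3.68213618e+01,  3.47416520e+01,  6.93243116e+00,
       -5.34155595e-03,  1.01309195e-05]), 'eef_pos': array([132.99130491, 584.65471024, 191.26056547]), 'eef_rot': array([-6.23729221e-01,  7.81639970e-01, -6.05157573e-04, -6.70617445e-04]), 'ft_force': array([ 0.05929924, -0.43419834,  0.6399293 ]), 'ft_torque': array([0.00550232, 0.00843766, 0.02433283]), 'gripper_width': 85.1655696147297}
side 418.85470637533894 418.85470637533894 323.02259339498613 199.76512762690376 [[-8.06737927e-01 -4.41242921e-01  3.93037660e-01  1.76521085e+02]
 [-5.90876621e-01  6.09378290e-01 -5.28699270e-01  4.83156037e+02]
 [-6.22380682e-03 -6.58758517e-01 -7.52328705e-01  7.94603427e+02]
 [ 0.00000000e+00  0.00000000e+00  0.00000000e+00  1.00000000e+00]]
top 396.98644839133135 396.98644839133135 322.2608380771014 189.42169077141162 [[ 2.31332851e-03 -9.96261181e-01  8.63614894e-02  4.48828639e+02]
 [-9.99968344e-01 -1.64713659e-03  7.78445395e-03  1.61580137e+01]
 [-7.61310012e-03 -8.63767635e-02 -9.96233454e-01  9.93104608e+02]
 [ 0.00000000e+00  0.00000000e+00  0.00000000e+00  1.00000000e+00]]
```

View pics/side0.png

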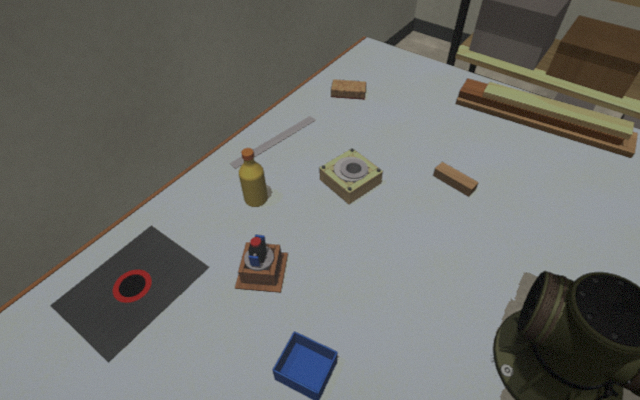

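View pics/top0.png

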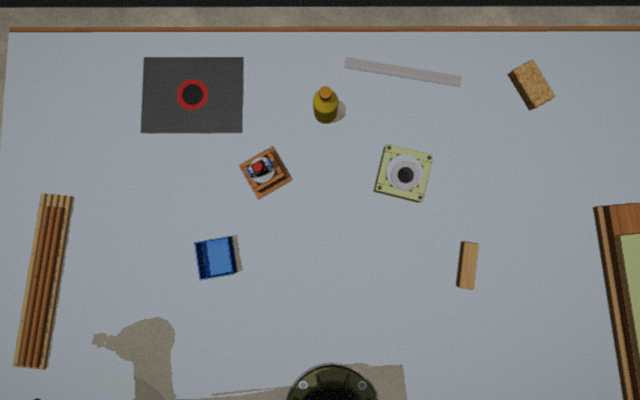

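The side view shows the gauge in its stand near (258,258), the jig near (350,170), the glue bottle at (254,180), the bin at (305,365) and the offcut at (455,180). In the top view they are at gauge (263,172), jig (404,174), glue (326,105), bin (216,257) and offcut (468,265). I'll zoom in on these.

```bash
cat > h.py <<'E'
import numpy as np,cv2,pickle
def load(n): return pickle.load(open(n,'rb'))
def ray(c,uv,z):
    uv=np.atleast_2d(np.asarray(uv,float)); M=c['cam_to_world']
    d=np.c_[(uv[:,0]-c['cx'])/c['fx'],(uv[:,1]-c['cy'])/c['fy'],np.ones(len(uv))]@M[:3,:3].T
    o=M[:3,3]; return o+d*((z-o[2])/d[:,2])[:,None]
def cloud(c):
    h,w=c['range_z'].shape;u,v=np.meshgrid(np.arange(w),np.arange(h));Z=c['range_z']
    P=np.stack([(u-c['cx'])/c['fx']*Z,(v-c['cy'])/c['fy']*Z,Z],-1)
    return P@c['cam_to_world'][:3,:3].T+c['cam_to_world'][:3,3]
def proj(c,p):
    M=np.linalg.inv(c['cam_to_world']);q=np.atleast_2d(p)@M[:3,:3].T+M[:3,3]
    return np.c_[q[:,0]/q[:,2]*c['fx']+c['cx'],q[:,1]/q[:,2]*c['fy']+c['cy']]
def crop(c,x,y,w,h,s,fn):
    cv2.imwrite(fn,cv2.resize(c['color'][y:y+h,x:x+w],None,fx=s,fy=s,interpolation=cv2.INTER_CUBIC))
E
python3 - <<'E'
from h import *
t=load('top0.pkl');s=load('side0.pkl')
a=[cv2.resize(i,(400,400),interpolation=cv2.INTER_CUBIC) for i in
 (t['color'][140:205,232:297],t['color'][140:205,372:437])]
b=[cv2.resize(i,(400,400),interpolation=cv2.INTER_CUBIC) for i in
 (s['color'][225:300,225:300],s['color'][140:205,318:383])]
cv2.imwrite('pics/z0.png',np.hstack(a));cv2.imwrite('pics/z1.png',np.hstack(b))
for c,n in((t,'t'),(s,'s')):
    hsv=cv2.cvtColor(c['color'],cv2.COLOR_BGR2HSV);H,S,V=[hsv[...,i].astype(int) for i in range(3)]
    P=cloud(c)
    red=((H<6)|(H>174))&(S>150)&(V>90)
    num,l,st,ce=cv2.connectedComponentsWithStats(red.astype(np.uint8))
    for i in range(1,num):
        if st[i,4]>5: print(n,'red',st[i],ce[i],np.median(P[l==i],0),ray(c,ce[i],115))
    h=P[...,2]
    for lo,hi in((44,49),(50,54),(56,60),(95,120),(120,170)):
        m=((h>lo)&(h<hi)&(P[...,0]>200)&(c['range_z']>0)).astype(np.uint8)
        num,l,st,ce=cv2.connectedComponentsWithStats(m)
        for i in range(1,num):
            if st[i,4]>15: print(n,lo,hi,st[i],ce[i],P[l==i].mean(0).round(1))
E
```

```text
t red [177  80  31  30 398] [191.98994975  94.34924623] [779.07049569 358.18565806   1.39927547] [[741.38812881 319.65999731 115.        ]]
t red [253 162   9   9  66] [257.21212121 166.15151515] [576.94080404 168.57820098 115.43178881] [[576.90026957 168.49183788 115.        ]]
t 44 49 [ 376  144   57   57 1228] [403.79315961 171.73941368] [ 573.9 -171.9   46.6]
t 44 49 [609 203  31  33 777] [624.87644788 218.3951094 ] [ 463.3 -692.3   46.5]
t 44 49 [613 240   6  19  32] [616.03125 249.0625 ] [ 391.4 -667.1   46.5]
t 44 49 [198 262   3  15  20] [199.1  269.25] [341.5 313.5  46.7]
t 44 49 [623 293   7  29  52] [625.46153846 307.26923077] [ 257.6 -680.8   46.2]
t 50 54 [257 149  16   9  60] [264.98333333 153.48333333] [616.8 161.3  51.9]
t 50 54 [242 156  14  16  55] [247.74545455 163.23636364] [593.1 202.2  52. ]
t 50 54 [251 157  33  34 176] [269.68181818 176.23295455] [561.8 149.1  52.2]
t 50 54 [390 161  31  30 364] [405.52472527 175.11263736] [ 565.  -174.8   52.1]
t 50 54 [616 241   6  25  34] [618.38235294 252.73529412] [ 383.3 -667.9   52.1]
t 50 54 [628 317   5  16  23] [629.
[... 3704 characters left out ...]
5  10  23] [257.69565217 189.04347826] [708.2  29.6  58. ]
s 56 60 [245 246  29  24 220] [261.22727273 259.66363636] [567.8 174.2  57.8]
s 95 120 [   0    0  223  111 1897] [101.91987348  55.34528202] [1455.   -99.3  107.4]
s 95 120 [239 161  25  20 306] [251.2254902 172.2254902] [720.5  29.3 107.3]
s 95 120 [249 234  16  19 226] [256.77876106 243.88495575] [574.9 171.3 105.1]
s 95 120 [249 255  10   4  24] [253.625 256.375] [564.2 193.9  97.1]
s 120 170 [   0    0  206  101 3526] [91.25808281 46.93505389] [1455.   -74.4  144.6]
s 120 170 [612   0  16   4  38] [621.21052632   0.92105263] [  217.1 -1299.8   155.4]
s 120 170 [242 148  15  22 239] [248.57322176 157.93723849] [727.1  23.6 144.4]
```

```bash
ls pics
```

```text
side0.png
top0.png
z0.png
z1.png
```

View pics/z0.png

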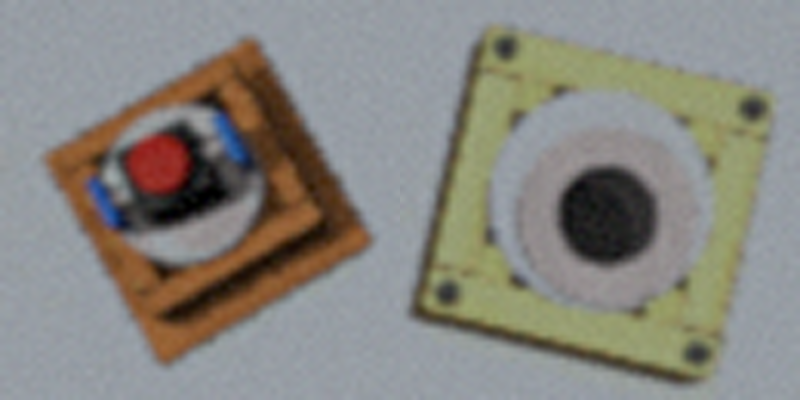

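View pics/z1.png

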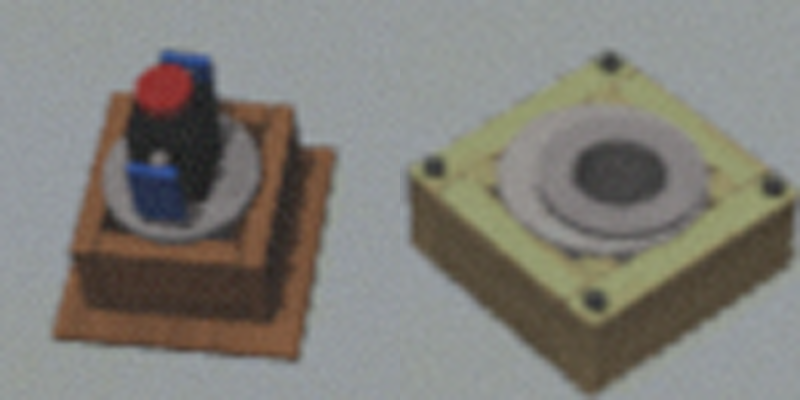

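In the top crop, the paddles are at about (105,200) and (232,140), with the red button at (158,163). The dark bore is at (607,215), offset to the lower right in the jig. Next I'll measure these precisely.

Run:
```python
from h import *
for n in('top','side'):
    c=load(n+'0.pkl')
    hsv=cv2.cvtColor(c['color'],cv2.COLOR_BGR2HSV);H,S,V=[hsv[...,i].astype(int) for i in range(3)]
    P=cloud(c);X,Y=P[...,0],P[...,1]
    # paddles: blue near gauge
    b=(H>105)&(H<130)&(S>110)&(abs(X-576)<60)&(abs(Y-170)<60)
    num,l,st,ce=cv2.connectedComponentsWithStats(b.astype(np.uint8))
    for i in range(1,num):
        if st[i,4]>6:
            m=(l==i)&(P[...,2]>90); print(n,'blue',st[i],ce[i],P[m].mean(0).round(1), ray(c,np.argwhere(l==i).mean(0)[::-1],98).round(1))
    # bore
    d=(c['color'].max(2)<75)&(abs(X-568)<40)&(abs(Y+175)<40)
    num,l,st,ce=cv2.connectedComponentsWithStats(d.astype(np.uint8))
    for i in range(1,num):
        if st[i,4]>60:
            cn=max(cv2.findContours((l==i).astype(np.uint8),0,1)[0],key=len)[:,0]
            w=ray(c,cn,52)[:,:2].astype(np.float32)
            print(n,'dark',st[i],'cent',ray(c,ce[i],52).round(1),cv2.minEnclosingCircle(w))
    # jig yellow top, hull
    y=(H>18)&(H<40)&(S>60)&(V>90)&(abs(X-573)<100)&(abs(Y+172)<100)&(P[...,2]>42)&(P[...,2]<50)
    pts=np.argwhere(y)[:,::-1]
    num,l,st,ce=cv2.connectedComponentsWithStats(y.astype(np.uint8));k=1+st[1:,4].argmax()
    pts=np.argwhere(l==k)[:,::-1]
    w=ray(c,pts,46)[:,:2].astype(np.float32)
    print(n,'jig',cv2.minAreaRect(w))
    # collar: points at z 56..60
    m=(P[...,2]>55.5)&(P[...,2]<60.5)&(abs(X-575)<45)&(abs(Y-171)<45)
    w=ray(c,np.argwhere(m)[:,::-1],58)[:,:2].astype(np.float32)
    print(n,'collar',cv2.minEnclosingCircle(w))
    # stand foot
    f=(H<16)&(S>80)&(abs(X-570)<75)&(abs(Y-171)<75)&(P[...,2]<9)&(P[...,2]>2)
    w=ray(c,np.argwhere(f)[:,::-1],6)[:,:2].astype(np.float32); print(n,'foot',cv2.minAreaRect(w))
    f=(abs(P[...,2]-52)<2.5)&(abs(X-570)<60)&(abs(Y-171)<60)&(H<16)&(S>80)
    w=ray(c,np.argwhere(f)[:,::-1],52)[:,:2].astype(np.float32); print(n,'rim',cv2.minAreaRect(w))
    # bush: z~52
    m=(abs(P[...,2]-52)<2)&(abs(X-568)<50)&(abs(Y+175)<50)
    w=ray(c,np.argwhere(m)[:,::-1],52)[:,:2].astype(np.float32);print(n,'bush',cv2.minEnclosingCircle(w))
```

```text
top blue [267 159   6   8  21] [269.47619048 162.80952381] [588.2 144.5  97.4] [[587.1 143.6  98. ]]
top blue [247 169   6   8  19] [249.10526316 173.        ] [564.2 190.3  98.2] [[563.6 189.6  98. ]]
top dark [398 167  15  16 188] cent [[ 566.3 -173.8   52. ]] ((566.4081420898438, -173.7176971435547), 18.417015075683594)
top jig ((572.1541137695312, -171.82229614257812), (114.56322479248047, 114.69274139404297), 75.95916748046875)
top collar ((574.82373046875, 169.2642364501953), 43.56162643432617)
top foot ((577.7697143554688, 166.89691162109375), (98.02178192138672, 97.54328918457031), 30.46061134338379)
top rim ((577.5504760742188, 166.3572540283203), (76.48129272460938, 75.72572326660156), 30.78413963317871)
top bush ((573.4221801757812, -176.97459411621094), 56.891876220703125)
side blue [256 235   8   5  18] [260.38888889 236.61111111] [587.8 149.   96. ] [[585.2 150.3  98. ]]
side blue [249 255  10  11  72] [253.76388889 259.66666667] [563.9 194.8  95.7] [[558.3 199.9  98. ]]
side dark [347 164  14   9  99] cent [[ 566.1 -169.7   52. ]] ((566.9122924804688, -171.30380249023438), 17.723848342895508)
side jig ((570.8663330078125, -165.65773010253906), (113.95808410644531, 115.14320373535156), 76.4086685180664)
side collar ((573.9700927734375, 174.82391357421875), 34.09141159057617)
side foot ((576.6051635742188, 171.93511962890625), (97.91314697265625, 97.35535430908203), 30.74287986755371)
side rim ((576.4871215820312, 170.4575653076172), (75.38065338134766, 76.26512908935547), 30.584802627563477)
side bush ((569.9583740234375, -169.01817321777344), 39.87751770019531)
```

Request:
carry_out([
  [[0.01,-0.018,0],0],
  [[0.02,-0.035,0],0],
  [[0.023,-0.04,0],0],
  [[0.023,-0.04,0],0],
  [[0.023,-0.04,0],0],
  [[0.023,-0.04,0],0],
  [[0.023,-0.04,0],0],
  [[0.023,-0.04,0],0],
  [[0.023,-0.04,0],0],
  [[0.023,-0.04,0],0],
], hand=0, force=30)

```text
time: 1.1
eef_pos: [450.4, 291.2, 192.4]
eef_rot: [-0.624, 0.782, 0.0, 0.0]
ft_force: [0.6, 1.4, -0.1]
gripper_width: 85.6
```

Request:
carry_out([
  [[0.022,-0.037,0],0],
  [[0.022,-0.037,0],0],
  [[0.022,-0.037,0],0],
  [[0.016,-0.026,0],0],
  [[0.007,-0.013,0],-3],
  [[0,0,0],-8],
  [[0,0,0],-8],
  [[0,0,0.01],-8],
  [[0,0,0.01],-8],
  [[0,0,0],-5.5],
])

```text
time: 2.1
eef_pos: [574.9, 172.5, 170.2]
eef_rot: [0.857, -0.515, -0.001, 0.001]
ft_force: [-0.8, 0.2, 0.6]
gripper_width: 85.3
```

Run:
```python
from h import *
from rig import bot
s=bot.read_state();print(s['joint_positions'].round(3),s['eef_pos'].round(2),s['eef_rot'].round(4),s['ft_force'].round(2))
for n in("side","top"):
    c=bot.capture(n);pickle.dump(c,open(n+'1.pkl','wb'));print(n,proj(c,s['eef_pos']))
t=load('top1.pkl');q=load('side1.pkl')
a=cv2.resize(t['color'][100:230,180:310],(400,400),interpolation=cv2.INTER_CUBIC)
b=cv2.resize(q['color'][130:290,180:340],(400,400),interpolation=cv2.INTER_CUBIC)
cv2.imwrite('pics/hov.png',np.hstack([a,b]))
```

```text
[ 6.240e-01  4.300e-02  4.800e-02 -1.000e-03 -1.579e+00  1.434e+00] [574.9  172.49 170.23] [ 0.857  -0.5154 -0.001   0.0013] [-0.75  0.16  0.57]
side [[252.06245091 224.25120073]]
top [[250.78891303 163.28086417]]
```

View pics/hov.png

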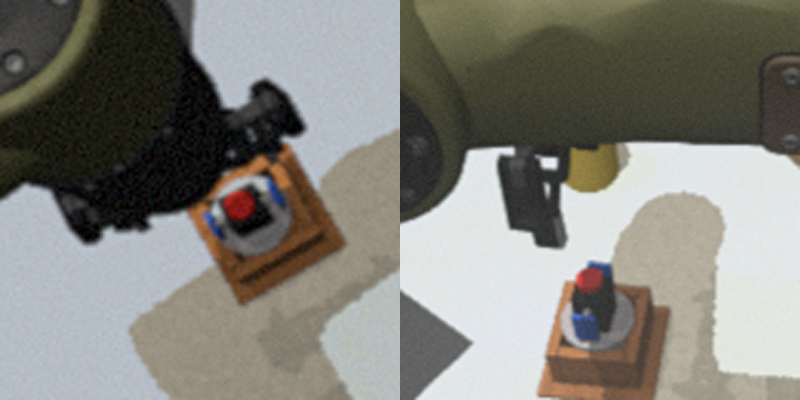

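The fingers straddle the gauge correctly, and the joint check agrees with a j6 of about 1.43. I'll descend with a small centring shift.

Request:
carry_out([
  [[0.0027,-0.0006,0.01],0],
  [[0,0,0.02],0],
  [[0,0,0.02],0],
  [[0,0,0.02],0],
  [[0,0,0.015],0],
  [[0,0,0.01],0],
  [[0,0,0.008],0],
  [[0,0,0.004],0],
  [[0,0,0],0],
  [[0,0,0],0],
])

```text
time: 3.2
eef_pos: [578.0, 171.5, 66.1]
eef_rot: [0.856, -0.517, 0.0, -0.0]
ft_force: [0.3, 0.4, 0.5]
gripper_width: 85.3
```

```bash
cat > look.py <<'E'
import sys
from h import *
from rig import bot
k=sys.argv[1];ut,vt,us,vs,w=map(int,sys.argv[2:7])
s=bot.read_state();print(s['time'],s['joint_positions'].round(3),s['eef_pos'].round(2),s['eef_rot'].round(4),s['ft_force'].round(2),s['gripper_width'])
im=[]
for n,u,v in(("side",us,vs),("top",ut,vt)):
    c=bot.capture(n);pickle.dump(c,open(n+k+'.pkl','wb'))
    im.append(cv2.resize(c['color'][max(0,v-w//2):v+w//2,u-w//2:u+w//2],(400,400),interpolation=cv2.INTER_CUBIC))
cv2.imwrite('pics/v%s.png'%k,np.hstack(im[::-1]))
E
python3 look.py 2 263 170 258 258 110
```

```text
3.2 [ 0.621  0.069 -0.115  0.    -1.385  1.433] [578.04 171.53  66.08] [ 8.557e-01 -5.175e-01  4.000e-04 -4.000e-04] [0.32 0.42 0.46] 85.32674188372863
```

View pics/v2.png

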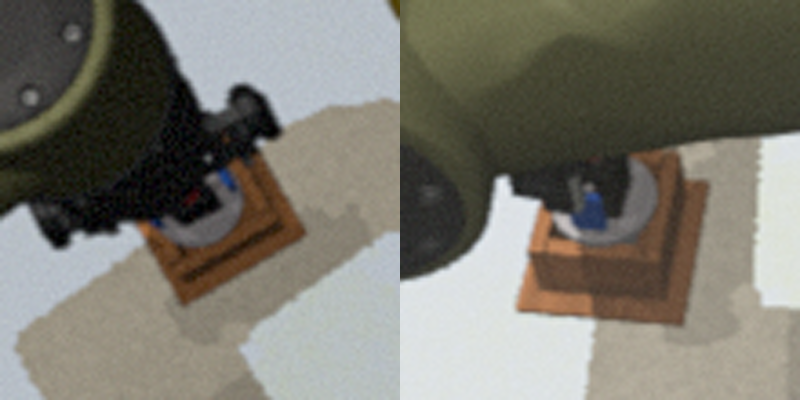

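Run:
```python
from h import *
for k,z0,z1 in(('1',172,215),('2',68,110)):
  for n in('side','top'):
    c=load(n+k+'.pkl');P=cloud(c);m=(P[...,2]>z0)&(P[...,2]<z1)&(abs(P[...,0]-577)<90)&(abs(P[...,1]-170)<90)&(c['range_z']>0)
    Q=P[m]; d=Q[:,:2]-[576.7,170.4]; a=d@[.469,-.883]; b=d@[-.883,-.469]
    print(k,n,len(Q))
    for sgn in(1,-1):
        f=(sgn*a>36)
        if f.sum():print(sgn,f.sum(),'z',Q[f,2].min().round(1),'a pct',np.percentile(a[f],[2,50,98]).round(1),'b',np.percentile(b[f],[2,50,98]).round(1))
```

```text
1 side 0
1 top 0
2 side 213
2 top 118
```

```bash
python3 - <<'E'
from h import *
c=load('side1.pkl');P=cloud(c)
for v in range(190,236,4): print(v,[tuple(P[v,u].round(0).astype(int)) if c['range_z'][v,u]>0 else 0 for u in range(216,264,6)])
E
python3 - <<'E'
import sys;sys.path.insert(0,'.')
from h import *
import os;os.chdir('.')
c=load('side1.pkl');cv2.imwrite('pics/hovs.png',cv2.resize(c['color'][180:280,200:300],(600,600),interpolation=cv2.INTER_CUBIC))
E
```

```text
190 [(np.int64(836), np.int64(59), np.int64(-1)), (np.int64(823), np.int64(51), np.int64(0)), (np.int64(552), np.int64(221), np.int64(324)), (np.int64(549), np.int64(213), np.int64(318)), (np.int64(550), np.int64(201), np.int64(307)), (np.int64(547), np.int64(192), np.int64(301)), (np.int64(715), np.int64(42), np.int64(60)), (np.int64(707), np.int64(31), np.int64(56))]
194 [(np.int64(825), np.int64(70), np.int64(0)), (np.int64(553), np.int64(233), np.int64(325)), (np.int64(544), np.int64(229), np.int64(326)), (np.int64(536), np.int64(224), np.int64(327)), (np.int64(774), np.int64(34), np.int64(1)), (np.int64(545), np.int64(195), np.int64(295)), (np.int64(717), np.int64(43), np.int64(46)), (np.int64(705), np.int64(34), np.int64(46))]
198 [(np.int64(817), np.int64(78), np.int64(-2)), (np.int64(550), np.int64(237), np.int64(321)), (np.int64(542), np.int64(232), np.int64(322)), (np.int64(533), np.int64(228), np.int64(323)), (np.int64(551), np.int64(204), np.int64(290)), (np.int64(544), np.int64(197), np.int64(289)), (np.int64(717), np.int64(45), np.int64(33)), (np.int64(707), np.int64(35
[... 2609 characters left out ...]
p.int64(3)), (np.int64(730), np.int64(142), np.int64(-1)), (np.int64(720), np.int64(133), np.int64(-2)), (np.int64(705), np.int64(127), np.int64(2)), (np.int64(695), np.int64(117), np.int64(0)), (np.int64(684), np.int64(108), np.int64(-2)), (np.int64(672), np.int64(100), np.int64(-1)), (np.int64(662), np.int64(91), np.int64(-2))]
234 [(np.int64(734), np.int64(159), np.int64(-1)), (np.int64(721), np.int64(151), np.int64(0)), (np.int64(709), np.int64(143), np.int64(1)), (np.int64(699), np.int64(134), np.int64(-2)), (np.int64(687), np.int64(126), np.int64(0)), (np.int64(677), np.int64(117), np.int64(-2)), (np.int64(664), np.int64(109), np.int64(-1)), (np.int64(652), np.int64(101), np.int64(0))]
```

View pics/hovs.png

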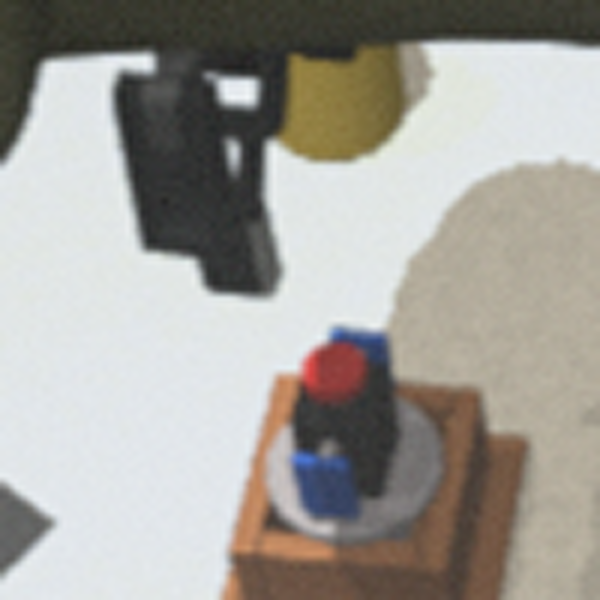

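Run:
```python
from h import *
for k in '12':
  for n in('side','top'):
    c=load(n+k+'.pkl');P=cloud(c);D=c['range_z']
    m=(D>0)&(P[...,2]>100)&(P[...,2]<300)&(c['color'].max(2)<90)&(abs(P[...,0]-577)<120)&(abs(P[...,1]-170)<120)
    Q=P[m];d=Q[:,:2]-[576.7,170.4]; a=d@[.469,-.883]; b=d@[-.883,-.469]
    print(k,n,len(Q),'zmin',np.sort(Q[:,2])[:5].round(0))
    for lo in range(100,300,15):
        f=(Q[:,2]>=lo)&(Q[:,2]<lo+15)
        if f.sum()>3:print(lo,f.sum(),'a',np.percentile(a[f],[2,25,50,75,98]).round(0),'b',np.percentile(b[f],[2,50,98]).round(0))
c=load('side1.pkl')
print(ray(c,[240,228],183),ray(c,[240,228],228),proj(c,[[555,209,183],[595,134,183],[555,209,228]]))
```

```text
1 side 496 zmin [100. 100. 100. 100. 100.]
100 37 a [-14. -10.  -6.  -0.  11.] b [-12.   8.  13.]
220 37 a [-60. -57.  38.  39.  41.] b [-7.  3. 11.]
235 52 a [-61. -60. -59. -57. -52.] b [-6.  4. 10.]
250 10 a [-57. -56. -55. -53. -52.] b [ 7.  8. 12.]
265 140 a [-78. -77. -73. -63. -49.] b [-10.   4.  13.]
280 156 a [-77. -75. -59. -43. -30.] b [-11.  10.  17.]
295 64 a [-76. -75. -74. -36. -30.] b [-11.   7.  17.]
1 top 325 zmin [100. 100. 100. 100. 100.]
100 43 a [-11.  -4.  10.  12.  16.] b [-7.  8. 14.]
235 16 a [-52. -46. -44.  45.  51.] b [ 8. 12. 13.]
250 12 a [-48. -45.  42.  42.  45.] b [-7. 12. 13.]
265 115 a [-66. -55.  44.  50.  70.] b [-3.  8. 14.]
280 113 a [-71. -38.  37.  42.  70.] b [-5. 13. 18.]
295 21 a [-71. -61.  29.  34.  70.] b [-0. 14. 18.]
2 side 236 zmin [100. 100. 100. 100. 100.]
100 26 a [-16. -12. -10.  -6.  -3.] b [-4.  5. 12.]
115 17 a [-57. -56. -51. -51. -47.] b [-11.   5.   9.]
130 45 a [-59. -58. -55. -51. -45.] b [-7.  5.  9.]
145 14 a [-57. -52. -51. -48. -44.] b [ 5.  8. 10.]
160 71 a [-76. -75. -73. -66. -54.] b [-12.   0.  11.]
175 59 a [-75.
[... 173 characters left out ...]
 11. 14.]
130 8 a [-44. -42.  45.  48.  50.] b [ 8. 11. 11.]
145 9 a [-46. -42.  44.  45.  48.] b [-6. 10. 11.]
160 68 a [-61. -52.  47.  52.  72.] b [-3.  7. 13.]
175 71 a [-68.  33.  41.  45.  73.] b [-1. 11. 17.]
190 44 a [-68.  28.  35.  70.  72.] b [-8. 11. 17.]
205 99 a [-63. -53.  46.  57.  70.] b [-8.  5. 13.]
220 136 a [-65. -58.  54.  62.  68.] b [-11.   2.  12.]
235 38 a [-10.   3.  14.  25.  33.] b [17. 35. 37.]
250 23 a [-3.  6. 15. 21. 29.] b [24. 34. 37.]
295 31 a [-29.   1.  20.  33.  42.] b [17. 37. 44.]
[[578.77135812 198.30429918 183.        ]] [[549.17495383 219.2628609  228.        ]] [[245.49226301 238.01126634]
 [257.03297267 202.60165033]
 [241.68368084 222.56381875]]
```

Run:
```python
from h import *
c=load('side2.pkl');t=load('top2.pkl')
g=lambda im:np.clip(255*(im/255.)**.5,0,255).astype(np.uint8)
cv2.imwrite('pics/s2.png',np.hstack([cv2.resize(g(t['color'][140:200,215:285]),(400,343),interpolation=cv2.INTER_CUBIC),cv2.resize(g(c['color'][220:280,220:290]),(400,343),interpolation=cv2.INTER_CUBIC)]))
P=cloud(c);np.set_printoptions(linewidth=200)
print(P[236:262:2,226:266:3,2].round(0).astype(int))
```

```text
[[467 467 466 465 465 465 464 462 462 463 461 462 461 460]
 [464 464 463 462 462 461 461 460 459 459 457 456 457 457]
 [462 460 460 459 459 457 456 456 456 456 454 453 452 452]
 [461 457 458 458 457 454 453 452 452 451 452 449 449 448]
 [461 454 453 453 452 452 450 449 447 448 445 445 445 443]
 [459 449 450 448 448 447 447 446 445 441 437 101 103  84]
 [459 450 443 443 441 439 434 185 169 102 100 101 100  81]
 [456 448 439 435 174 175 190 180 165  99  99 101 100  78]
 [457 446  -3 179 175 175 183 177 149 138  96  97  95  73]
 [455 442  -2 175 172 176 176 176 142 136  91  91  89  68]
 [452   2   1 170 171 172 172 171 137 132  97  83  83  64]
 [449   0  -1   0   1   0 138 140 132 128  93  74  77  59]
 [446   0   0  -1   1  52 130 131 129 122  87  85  68  58]]
```

View pics/s2.png

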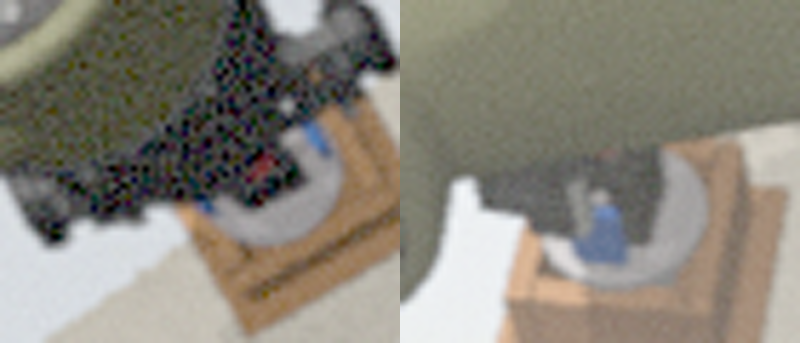

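The camera puts the open fingertips at z≈117 while the reported TCP z is 66, so the fingers don't yet surround the paddles. The extra height is larger than the stated 13 mm. I'll go by vision, descend part way and check.

Request:
carry_out([
  [[0,0,0.005],0],
  [[0,0,0.005],0],
  [[0,0,0.005],0],
  [[0,0,0.005],0],
  [[0,0,0.004],0],
  [[0,0,0.004],0],
  [[0,0,0.002],0],
  [[0,0,0],0],
  [[0,0,0],0],
  [[0,0,0],0],
])

```text
time: 4.3
eef_pos: [577.8, 171.4, 35.6]
eef_rot: [0.856, -0.517, 0.0, -0.0]
ft_force: [-0.7, -0.1, 0.0]
gripper_width: 85.3
```

```bash
python3 look.py 3 250 170 258 258 80;python3 - <<'E'
from h import *
np.set_printoptions(linewidth=200)
c=load('side3.pkl');P=cloud(c)
print(P[240:272:2,232:274:3,2].round(0).astype(int))
a=cv2.imread('pics/v3.png');cv2.imwrite('pics/v3g.png',(255*(a/255.)**.5).astype(np.uint8))
E
```

```text
4.3 [ 0.621  0.085 -0.155  0.    -1.331  1.433] [577.82 171.45  35.63] [ 8.557e-01 -5.174e-01  2.000e-04 -2.000e-04] [-0.7  -0.09  0.02] 85.29528346481088
[[455 454 454 455 454 454 453 452 452 453 453 454 452 452]
 [452 453 452 451 453 451 451 451 451 450 449 450 795 448]
 [451 450 449 449 447 448 449 447 447 448 447 447 447 445]
 [447 447 447 447 446 445 445 444 446 444 443 445 443 442]
 [444 445 444 444 443 444 443 442 442 443 441 440 440 439]
 [441 441 442 441 441 439 439 439 437 439 437 438 436 436]
 [440 440 438 438 436 435 436 437 435 434 432 433 432 433]
 [435 437 435 435 434 433 432 431 431 429 428 428 429 428]
 [431 431 431 430 429 428 429 427 425 426 423 421 423 422]
 [429 429 428 426 425 425 424 424 421 421 419 418 419 415]
 [429 425 424 423 423 420 420 419 417 413  69  57  58  61]
 [428 421 419 418 417 414 143 116  80  80  62  57  58  59]
 [427 414 412 409 142 145 141 107  75  74  59  57  57  53]
 [426   2  -1 137 138 140 135 100  96  59  55  58  56   6]
 [425   0  -1  49  53  99 106  98  56  58  56  54  21  52]
 [424  -1   0  51  52  51  52  51  53  49  51  52  53  52]]
```

View pics/v3g.png

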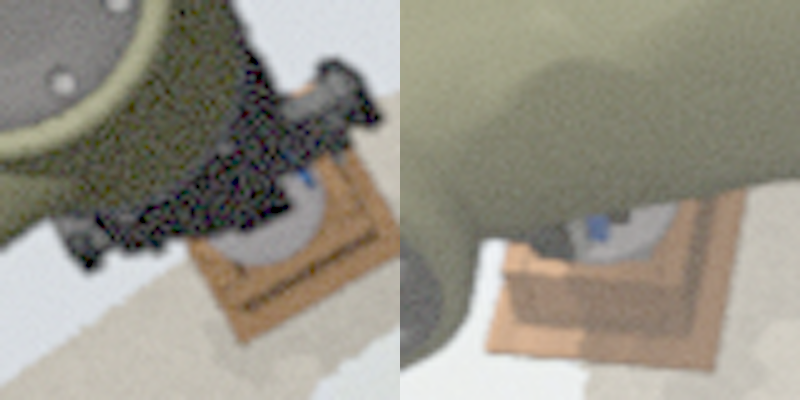

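Finger bottoms are now at z≈88, beside the upper paddles, so about 13 mm more puts the pads at mid-paddle. The body still clears the button.

Request:
carry_out([
  [[0,0,0.004],0],
  [[0,0,0.004],0],
  [[0,0,0.003],0],
  [[0,0,0.002],0],
  [[0,0,0],0],
  [[0,0,0],0],
  [[0,0,0],0],
  [[0,0,0],0],
  [[0,0,0],0],
  [[0,0,0],0],
])

```text
time: 5.4
eef_pos: [577.7, 171.4, 22.4]
eef_rot: [0.856, -0.517, 0.0, -0.0]
ft_force: [-0.8, 0.1, 0.1]
gripper_width: 85.8
```

```bash
python3 look.py 4 250 170 258 258 80;python3 - <<'E'
from h import *
np.set_printoptions(linewidth=200)
c=load('side4.pkl');P=cloud(c)
print(P[256:282:2,232:274:3,2].round(0).astype(int))
a=cv2.imread('pics/v4.png');cv2.imwrite('pics/v4g.png',(255*(a/255.)**.5).astype(np.uint8))
E
```

```text
5.4 [ 0.621  0.093 -0.171  0.    -1.307  1.433] [577.69 171.41  22.41] [ 8.557e-01 -5.174e-01  1.000e-04 -0.000e+00] [-0.84  0.12  0.09] 85.82929610784913
[[432 430 430 430 430 429 428 429 428 426 426 425 426 425]
 [428 427 428 427 426 426 425 424 423 424 422 421 421 421]
 [425 425 424 423 423 423 422 419 419 420 417 416 416 417]
 [423 420 420 419 419 416 417 418 414 414 413 412 411 411]
 [421 417 417 415 416 413 412 412 411 409 408 407 407 403]
 [421 415 413 411 411 409 408 408 405 403  58  57  55   6]
 [420 414 408 406 406 404 397  99  92  58  55  57  22  52]
 [420 411 402 400 126 126 127  91  87  55  52  53  52  53]
 [419 410  -2  50  51  89  86  90  79  53  50  53  52  53]
 [416 410  -1  42  44  43  42  45  48  48  50  48  53  50]
 [415 407   8  34  34  35  36  35  40  39  40  40  41  41]
 [413 406   7  25  25  29  27  30  31  29  31  35  33  36]
 [410 404   7  16  19  21  21  21  22  27  25  27  26  28]]
```

View pics/v4g.png

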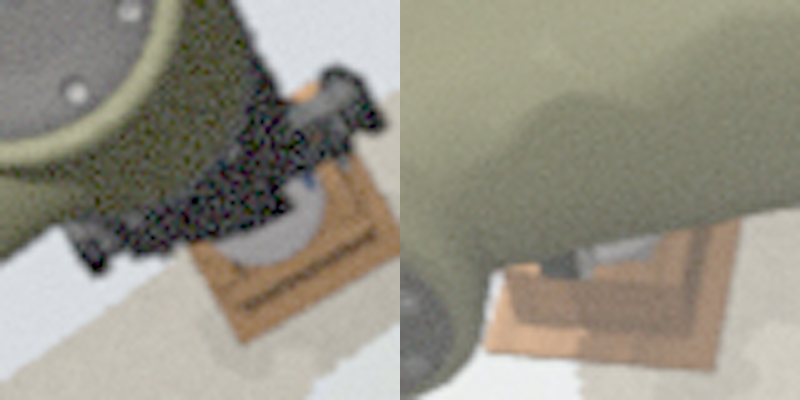

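Finger bottoms are at z≈77, so I'll close on the paddles.

Request:
carry_out([
  [[0,0,0],0],
  [[0,0,0],0],
  [[0,0,0],0],
  [[0,0,0],0],
  [[0,0,0],0],
  [[0,0,0],0],
  [[0,0,0],0],
  [[0,0,0],0],
  [[0,0,0],0],
  [[0,0,0],0],
], hand=255, force=40)

```text
time: 6.5
eef_pos: [578.5, 171.2, 23.9]
eef_rot: [0.856, -0.517, 0.001, -0.001]
ft_force: [-0.5, -1.7, 4.5]
gripper_width: 38.2
```

```bash
python3 look.py 5 250 170 258 258 80;python3 - <<'E'
from h import *
a=cv2.imread('pics/v5.png');cv2.imwrite('pics/v5g.png',(255*(a/255.)**.5).astype(np.uint8))
E
```

```text
6.5 [ 0.62   0.092 -0.169  0.002 -1.307  1.433] [578.55 171.16  23.95] [ 8.557e-01 -5.174e-01  1.000e-03 -5.000e-04] [-0.49 -1.69  4.54] 38.215034645499664
```

View pics/v5g.png

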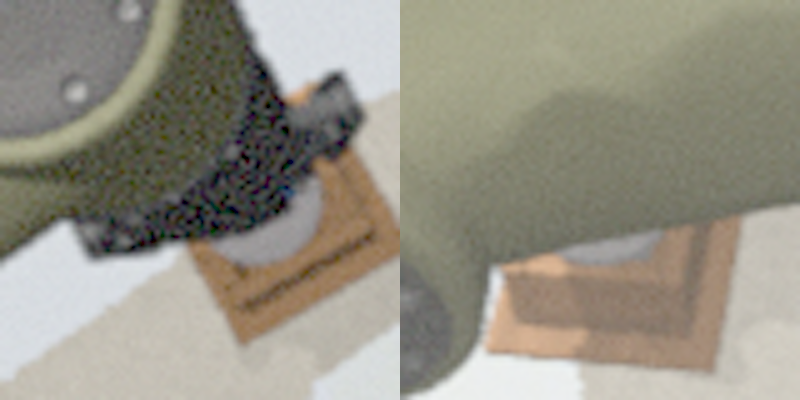

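Request:
carry_out([
  [[0,0,0],0],
  [[0,0,-0.002],0],
  [[0,0,-0.003],0],
  [[0,0,-0.004],0],
  [[0,0,-0.005],0],
  [[0,0,-0.006],0],
  [[0,0,-0.006],0],
  [[0,0,-0.004],0],
  [[0,0,0],0],
  [[0,0,0],0],
])

```text
time: 7.6
eef_pos: [577.6, 171.4, 52.3]
eef_rot: [0.856, -0.517, -0.0, -0.0]
ft_force: [1.5, -0.7, -3.9]
gripper_width: 38.4
```

```bash
python3 look.py 6 250 170 256 245 80;python3 - <<'E'
from h import *
a=cv2.imread('pics/v6.png');cv2.imwrite('pics/v6g.png',(255*(a/255.)**.5).astype(np.uint8))
E
```

```text
7.6 [ 0.621  0.076 -0.134 -0.    -1.361  1.433] [577.58 171.43  52.28] [ 8.557e-01 -5.175e-01 -1.000e-04 -0.000e+00] [ 1.49 -0.72 -3.87] 38.39902089429266
```

View pics/v6g.png

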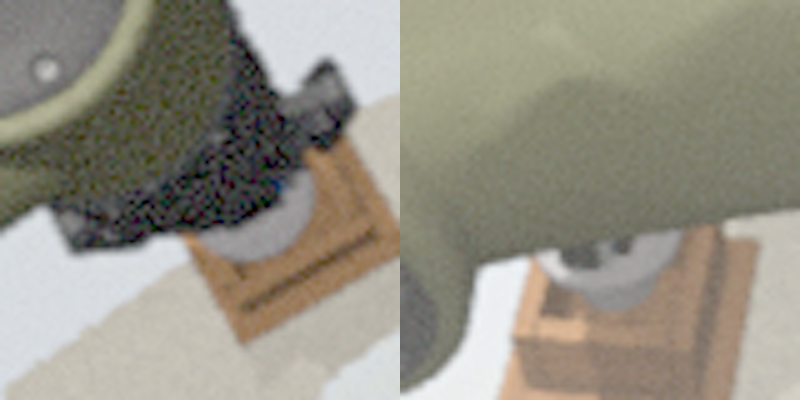

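The gauge is lifted with a weight reading of −3.9 N, so it is held. The image shows the collar (610,255) off the stand rim. I'll raise it and carry it across. Both cameras agree on the gauge-to-bore offset, about (−10, −342.6).

Request:
carry_out([
  [[0,0,-0.008],0],
  [[0,0,-0.015],0],
  [[0,0,-0.012],0],
  [[0.006,0.0035,-0.003],0],
  [[0.016,0.009,0],0],
  [[0.024,0.0135,0],0],
  [[0.028,0.0157,0],0],
  [[0.032,0.018,0],0],
  [[0.034,0.0192,0],0],
  [[0.034,0.0191,0],0],
])

```text
time: 8.7
eef_pos: [570.8, -30.6, 90.1]
eef_rot: [0.856, -0.518, -0.0, 0.0]
ft_force: [2.0, -0.5, -4.2]
gripper_width: 38.7
```

Request:
carry_out([
  [[0.034,0.0191,0],0],
  [[0.034,0.0191,0],0],
  [[0.026,0.015,0],0],
  [[0.018,0.01,0],0],
  [[0.009,0.005,0],0],
  [[0.004,0.002,0],0],
  [[0,0,0],0],
  [[0,0,0],0],
  [[0,0,0],0],
  [[0,0,0],0],
])

```text
time: 9.7
eef_pos: [567.7, -170.8, 90.4]
eef_rot: [0.856, -0.517, 0.0, -0.0]
ft_force: [-0.9, 0.4, -4.6]
gripper_width: 38.7
```

```bash
python3 look.py 7 404 174 350 165 90;python3 - <<'E'
from h import *
a=cv2.imread('pics/v7.png');cv2.imwrite('pics/v7g.png',(255*(a/255.)**.5).astype(np.uint8))
E
```

```text
9.7 [ 0.046  0.033 -0.107  0.    -1.43   2.009] [ 567.72 -170.79   90.4 ] [ 8.56e-01 -5.17e-01  1.00e-04 -0.00e+00] [-0.92  0.39 -4.59] 38.65256817599866
```

View pics/v7g.png

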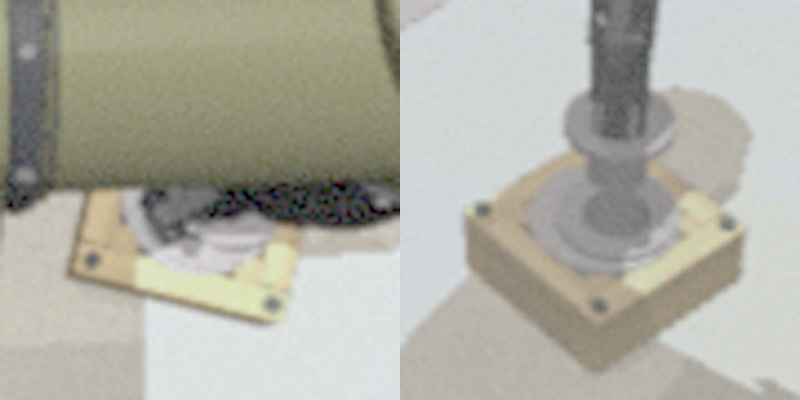

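Run:
```python
from h import *
c=load('side7.pkl');P=cloud(c)
m=(abs(P[...,2]-121)<9)&(abs(P[...,0]-566)<45)&(abs(P[...,1]+171)<45)&(c['color'].max(2)>55)
v,u=np.where(m);print(len(u),u.min(),u.max(),v.min(),v.max(),np.percentile(P[m][:,2],[5,50,95]))
z=np.median(P[m&(P[...,2]>118)][:,2]);print('ztop',z)
w=ray(c,np.c_[u,v],124)[:,:2].astype(np.float32);print(cv2.minEnclosingCircle(w))
# width across u: leftmost and rightmost midpoints
col=(u.min()+u.max())/2;print('mid u',col)
# predicted u of collar centre for candidates
for p in([566.5,-171.4,121],[567.7,-170.8,121]):print(proj(c,p))
print('bore u',proj(c,[566.4,-172,52]),proj(c,[566.5,-170.5,52]))
# probe sides and nose
g=cv2.cvtColor(c['color'],cv2.COLOR_BGR2GRAY)
cv2.imwrite('pics/p7.png',cv2.resize(c['color'][130:200,315:385],(560,560),interpolation=cv2.INTER_CUBIC)*2)
```

```text
229 342 367 140 156 [120.01439093 123.30389554 125.94858852]
ztop 123.31078606230312
((564.8095703125, -167.00607299804688), 32.37835693359375)
mid u 354.5
[[354.80518886 146.80804537]]
[[354.24977858 146.7479643 ]]
bore u [[353.58008244 167.28226498]] [[353.21887327 167.60366571]]
```

View pics/p7.png

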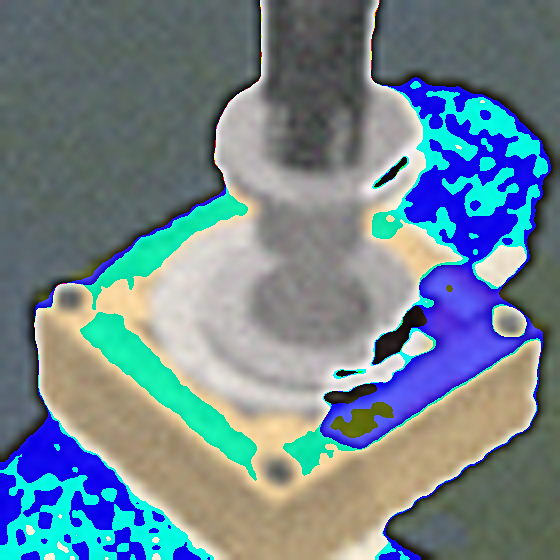

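The side picture shows the collar centred at (320,140) over the bore at (312,298), within about 0.5 px of a vertical line through it. I'll descend to just above the bush, then feel.

Request:
carry_out([
  [[0,0,0.005],0],
  [[0,0,0.007],0],
  [[0,0,0.006],0],
  [[0,0,0.004],0],
  [[0,0,0.003],0],
  [[0,0,0.002],0],
  [[0,0,0.002],0],
  [[0,0,0.002],0],
  [[0,0,0.001],0],
  [[0,0,0],0],
])

```text
time: 10.8
eef_pos: [567.5, -171.5, 58.2]
eef_rot: [0.856, -0.517, -0.0, 0.0]
ft_force: [-0.7, 0.3, -3.8]
gripper_width: 38.5
```

```bash
python3 look.py 8 404 174 350 165 70;python3 - <<'E'
from h import *
a=cv2.imread('pics/v8.png')[:,400:];cv2.imwrite('pics/v8g.png',cv2.resize((255*(a/255.)**.5).astype(np.uint8),(560,560)))
E
```

```text
10.8 [ 0.044  0.047 -0.152  0.    -1.371  2.009] [ 567.51 -171.51   58.22] [ 8.557e-01 -5.174e-01 -1.000e-04  1.000e-04] [-0.74  0.32 -3.84] 38.46509763078926
```

View pics/v8g.png

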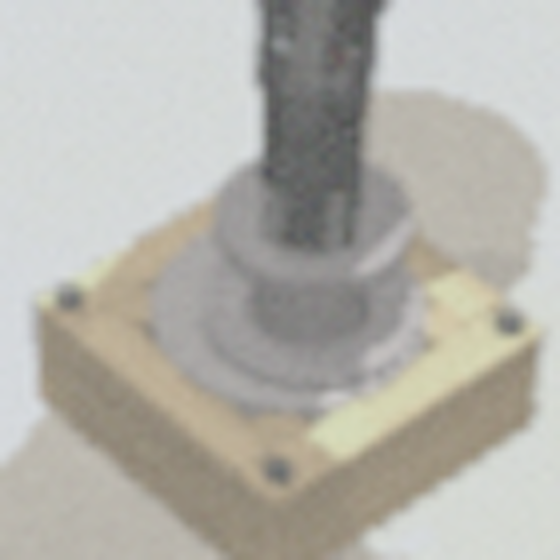

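The nose has entered the bore (320,330) with no contact force. I'll continue slowly.

Request:
carry_out([
  [[0,0,0.0005],0],
  [[0,0,0.0005],0],
  [[0,0,0.0005],0],
  [[0,0,0.0005],0],
  [[0,0,0.0005],0],
  [[0,0,0.0005],0],
  [[0,0,0.0005],0],
  [[0,0,0.0005],0],
  [[0,0,0.0005],0],
  [[0,0,0.0005],0],
])

```text
time: 11.9
eef_pos: [567.6, -171.5, 53.3]
eef_rot: [0.856, -0.517, 0.0, 0.0]
ft_force: [0.1, -0.4, -4.5]
gripper_width: 38.3
```

Request:
carry_out([
  [[0,0,0.001],0],
  [[0,0,0.0015],0],
  [[0,0,0.002],0],
  [[0,0,0.002],0],
  [[0,0,0.002],0],
  [[0,0,0.002],0],
  [[0,0,0.0015],0],
  [[0,0,0.001],0],
  [[0,0,0],0],
  [[0,0,0],0],
])

```text
time: 12.9
eef_pos: [567.6, -171.6, 40.4]
eef_rot: [0.856, -0.517, 0.0, 0.0]
ft_force: [-0.2, -0.7, -3.3]
gripper_width: 38.4
```

There is still no side force. Now I'll feel for the bore's centre with small side steps.

Request:
carry_out([
  [[0,0.0003,0],0],
  [[0,0.0003,0],0],
  [[0,0.0003,0],0],
  [[0,0.0003,0],0],
  [[0,0.0003,0],0],
  [[0,0.0003,0],0],
  [[0,0,0],0],
  [[0,0,0],0],
  [[0,0,0],0],
  [[0,0,0],0],
])

```text
time: 13.9
eef_pos: [566.0, -172.4, 40.3]
eef_rot: [0.856, -0.517, -0.0, 0.0]
ft_force: [0.8, -1.4, -4.4]
gripper_width: 38.2
```

Request:
carry_out([
  [[0,-0.0004,0],0],
  [[0,-0.0004,0],0],
  [[0,-0.0004,0],0],
  [[0,-0.0004,0],0],
  [[0,-0.0004,0],0],
  [[0,-0.0004,0],0],
  [[0,-0.0004,0],0],
  [[0,-0.0004,0],0],
  [[0,-0.0004,0],0],
  [[0,0,0],0],
])

```text
time: 14.9
eef_pos: [569.2, -170.7, 40.3]
eef_rot: [0.856, -0.517, 0.0, 0.0]
ft_force: [-0.3, -0.2, -3.2]
gripper_width: 38.4
```

Request:
carry_out([
  [[0,0.0004,0],0],
  [[0,0.0004,0],0],
  [[0,0.0005,0],0],
  [[0.0003,0.0005,0],0],
  [[0.0004,0,0],0],
  [[0.0004,0,0],0],
  [[0.0004,0,0],0],
  [[0.0003,0,0],0],
  [[0,0,0],0],
  [[0,0,0],0],
])

```text
time: 15.9
eef_pos: [568.4, -173.1, 40.3]
eef_rot: [0.856, -0.517, 0.0, 0.0]
ft_force: [0.7, 0.7, -5.0]
gripper_width: 38.6
```

Request:
carry_out([
  [[-0.0004,0,0],0],
  [[-0.0004,0,0],0],
  [[-0.0004,0,0],0],
  [[-0.0004,0,0],0],
  [[-0.0004,0,0],0],
  [[-0.0004,0,0],0],
  [[-0.0004,0,0],0],
  [[-0.0004,0,0],0],
  [[-0.0004,0,0],0],
  [[0,0,0],0],
])

```text
time: 16.9
eef_pos: [566.7, -169.9, 40.4]
eef_rot: [0.856, -0.517, 0.0, 0.0]
ft_force: [0.7, -0.4, -4.8]
gripper_width: 38.3
```

It is clear at ±1.8 mm on both axes, so it's centred to about 1 mm. I'll return to centre and go down.

Request:
carry_out([
  [[0.0006,0,0],0],
  [[0.0006,0,0.001],0],
  [[0.0006,0,0.002],0],
  [[0,0,0.0025],0],
  [[0,0,0.0025],0],
  [[0,0,0.0025],0],
  [[0,0,0.0015],0],
  [[0,0,0.001],0],
  [[0,0,0.0005],0],
  [[0,0,0],0],
])

```text
time: 17.9
eef_pos: [567.6, -171.5, 26.9]
eef_rot: [0.856, -0.517, 0.0, 0.0]
ft_force: [-1.3, 0.4, -4.2]
gripper_width: 38.4
```

Request:
carry_out([
  [[0,0,0.0002],0],
  [[0,0,0.0002],0],
  [[0,0,0.0002],0],
  [[0,0,0.0002],0],
  [[0,0,0.0002],0],
  [[0,0,0],0],
  [[0,0,0],0],
  [[0,0,0],0],
  [[0,0,0],0],
  [[0,0,0],0],
])

```text
time: 18.9
eef_pos: [567.6, -171.5, 25.9]
eef_rot: [0.856, -0.517, 0.0, 0.0]
ft_force: [-0.3, 0.0, -4.6]
gripper_width: 38.4
```

Request:
carry_out([
  [[0,0,0.0003],0],
  [[0,0,0.0003],0],
  [[0,0,0.0003],0],
  [[0,0,0.0003],0],
  [[0,0,0.0003],0],
  [[0,0,0.0001],0],
  [[0,0,0],0],
  [[0,0,0],0],
  [[0,0,0],0],
  [[0,0,0],0],
])

```text
time: 19.9
eef_pos: [567.6, -171.6, 24.3]
eef_rot: [0.856, -0.517, 0.0, 0.0]
ft_force: [-0.0, 0.5, -3.2]
gripper_width: 38.6
```

Request:
carry_out([
  [[0,0,0.0003],0],
  [[0,0,0.0002],0],
  [[0,0,0.0002],0],
  [[0,0,0.0001],0],
  [[0,0,0],0],
  [[0,0,0],0],
  [[0,0,0],0],
  [[0,0,0],0],
  [[0,0,0],0],
  [[0,0,0],0],
])

```text
time: 20.9
eef_pos: [567.7, -171.6, 24.0]
eef_rot: [0.856, -0.517, 0.0, 0.0]
ft_force: [-4.4, 2.2, 4.9]
gripper_width: 38.3
```

```bash
python3 look.py 9 404 174 350 165 70;python3 - <<'E'
from h import *
a=cv2.imread('pics/v9.png')[:,400:];cv2.imwrite('pics/v9g.png',cv2.resize((255*(a/255.)**.5).astype(np.uint8),(560,560)))
c=load('side9.pkl');P=cloud(c)
m=(P[...,2]>55)&(P[...,2]<64)&(abs(P[...,0]-566)<40)&(abs(P[...,1]+171)<40)
print(m.sum(),np.percentile(P[m][:,2],[10,50,90]))
E
```

```text
20.9 [ 0.044  0.067 -0.195  0.    -1.308  2.009] [ 567.7  -171.62   23.99] [ 8.557e-01 -5.174e-01  3.000e-04  0.000e+00] [-4.38  2.23  4.86] 38.27106928110845
181 [55.66895899 57.49010003 59.28647653]
```

View pics/v9g.png

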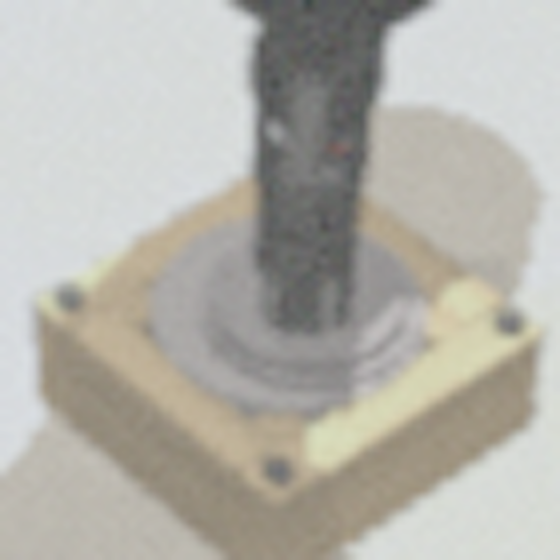

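The collar top is at z≈57.5, and contact force rose from −4 to +5 N, so it is seated. Letting go.

Request:
carry_out([
  [[0,0,0],0],
  [[0,0,0],0],
  [[0,0,0],0],
  [[0,0,0],0],
  [[0,0,0],0],
  [[0,0,0],0],
  [[0,0,0],0],
  [[0,0,0],0],
  [[0,0,0],0],
  [[0,0,0],0],
], hand=0)

```text
time: 22.0
eef_pos: [567.5, -171.5, 23.4]
eef_rot: [0.856, -0.517, 0.0, 0.0]
ft_force: [1.2, 0.1, 0.4]
gripper_width: 85.4
```

```bash
python3 look.py 10 404 174 350 165 70;python3 - <<'E'
from h import *
a=cv2.imread('pics/v10.png')[:,400:];cv2.imwrite('pics/v10g.png',cv2.resize((255*(a/255.)**.5).astype(np.uint8),(560,560)))
E
```

```text
22.0 [ 0.044  0.068 -0.196  0.    -1.307  2.009] [ 567.55 -171.54   23.41] [ 0.8557 -0.5175  0.      0.    ] [1.18 0.07 0.43] 85.41537341956655
```

View pics/v10g.png

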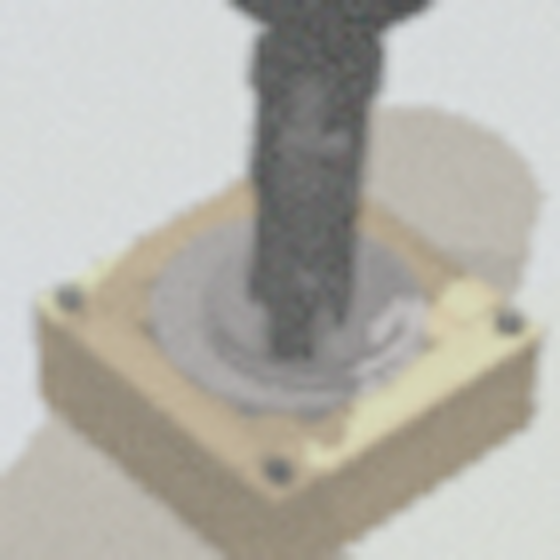

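Fingers are open and the gauge is standing in the bush. I'll rise straight up, turning once clear.

Request:
carry_out([
  [[0,0,-0.008],0],
  [[0,0,-0.018],0],
  [[0,0,-0.022],0],
  [[0,0,-0.02],0],
  [[0,0,-0.012],8],
  [[0,0,0],8.5],
  [[0,0,0],8.5],
  [[0,0,0],8.5],
  [[0,0,0],8.5],
  [[0,0,0],8.5],
])

```text
time: 23.1
eef_pos: [567.7, -171.6, 104.2]
eef_rot: [-0.551, 0.835, -0.0, 0.0]
ft_force: [0.6, -0.0, 0.2]
gripper_width: 85.3
```

Request:
carry_out([
  [[0,0,0],8.5],
  [[0,0,0],8.5],
  [[0,0,0],8.5],
  [[0,0,0],8],
  [[0,0,0],6],
  [[0,0,0],0],
  [[0,0,0],0],
  [[0,0,0],0],
  [[0,0,0],0],
  [[0,0,0],0],
], hand=255, force=30)

```text
time: 24.1
eef_pos: [567.5, -171.6, 103.5]
eef_rot: [-0.24, 0.971, -0.0, -0.0]
ft_force: [0.6, -0.0, 0.8]
gripper_width: 0.1
```

```bash
python3 look.py 11 404 174 350 160 90;python3 - <<'E'
from h import *
a=cv2.imread('pics/v11.png');cv2.imwrite('pics/v11g.png',(255*(a/255.)**.5).astype(np.uint8))
for n in('side','top'):
    c=load(n+'11.pkl');P=cloud(c)
    hsv=cv2.cvtColor(c['color'],cv2.COLOR_BGR2HSV);H,S,V=[hsv[...,i].astype(int) for i in range(3)]
    red=((H<6)|(H>174))&(S>110)&(V>40)&(abs(P[...,0]-566)<40)&(abs(P[...,1]+172)<40)
    pts=np.argwhere(red)[:,::-1]
    if len(pts): print(n,len(pts),pts.min(0),pts.max(0),pts.mean(0),ray(c,pts.mean(0),115).round(1),P[red].mean(0).round(1),'P',P[red][:,2].max())
    b=(H>105)&(H<130)&(S>90)&(abs(P[...,0]-566)<40)&(abs(P[...,1]+172)<40)
    num,l,st,ce=cv2.connectedComponentsWithStats(b.astype(np.uint8))
    for i in range(1,num):
        if st[i,4]>4: print(n,'blue',st[i],P[l==i].mean(0).round(1))
c=load('side11.pkl');P=cloud(c)
m=(P[...,2]>118)&(P[...,2]<200)&(abs(P[...,0]-566)<30)&(abs(P[...,1]+172)<30)
print(np.sort(P[m][:,2])[:20].round(0))
E
```

```text
24.1 [ 0.044  0.029 -0.088  0.    -1.454  0.439] [ 567.54 -171.56  103.48] [-2.395e-01  9.709e-01 -1.000e-04 -0.000e+00] [ 0.64 -0.    0.79] 0.12868575010107514
side 39 [350 148] [357 153] [353.74358974 150.51282051] [[ 564.7 -164.6  115. ]] [ 565.8 -166.4  113.1] P 115.81832246828458
side blue [349 160   9  11  80] [ 556.2 -150.2   84.5]
top 43 [405 170] [413 176] [408.74418605 173.13953488] [[ 561.6 -169.3  115. ]] [ 561.5 -169.1  115.7] P 154.3252159429228
top blue [397 171   8  10  44] [ 557.2 -154.5   92. ]
[144. 145. 145. 146. 147. 147. 147. 148. 148. 149. 149. 150. 150. 150.
 150. 150. 150. 151. 151. 151.]
```

View pics/v11g.png

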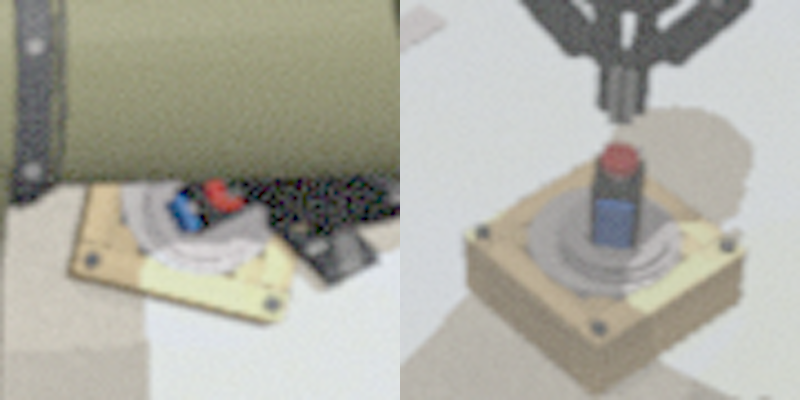

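Run:
```python
from h import *
c=load('side11.pkl')
cv2.imwrite('pics/q11.png',cv2.resize((255*(c['color'][120:180,325:385]/255.)**.5).astype(np.uint8),(600,600),interpolation=cv2.INTER_CUBIC))
im=c['color'].astype(int)
for v in (142,144,146,150,151,152,156,160,164,166,168): print(v,'max',im[v,342:368].max(1),)
T=[567.5,-171.6]
for z in(145,115,85): print(z,proj(c,[*T,z]))
# handle/paddle u-mid
hsv=cv2.cvtColor(c['color'],cv2.COLOR_BGR2HSV);H,S,V=[hsv[...,i].astype(int) for i in range(3)]
b=(H>105)&(H<130)&(S>70);
for v in range(158,172):
    u=np.where(b[v,340:370])[0]+340
    if len(u):print(v,u.min(),u.max())
r=((H<8)|(H>172))&(S>70)
for v in range(146,157):
    u=np.where(r[v,340:370])[0]+340
    if len(u):print('r',v,u.min(),u.max())
```

```text
142 max [177 177 175 178 177 178 179 179 176 150 106  80  64  61  72 104 133 131
 133 132 131 134 131 132 133 130]
144 max [176 176 177 177 180 179 179 179 180 181 161 141 131 130 135 130 132 131
 130 130 132 130 130 131 132 130]
146 max [178 178 179 176 178 178 182 182 177 164 136 120 123 129 129 133 134 131
 133 128 131 132 129 134 132 130]
150 max [179 176 178 180 181 165 139  93  85 100  97  97  96  98  96  93  97 103
 120 131 130 134 131 131 134 134]
151 max [182 176 175 165 152 148 110  64  71  95 103 101 100 101  97  93  75  69
 105 129 130 131 133 133 134 133]
152 max [178 163 142 141 133 131 102  58  56  81  86  91 100  96  88  77  61  55
 102 132 133 131 132 134 135 134]
156 max [137 134 134 133 132 107  63  39  40  36  41  43  42  43  37  37  40  60
 110 131 132 124 130 132 132 134]
160 max [109 108 105 101  93  77  45  74  89  94  93  86  72  71  58  41  37  64
  88 107 116 127 133 136 131 122]
164 max [ 99  92  92  97  89  73  41  60  68  69  68  75  72  68  66  51  41  70
  85  82  83  82  84  91 107 121]
166 max [ 94  96  92  93  94  75  52  64  71  73  70  71  71  74  63  46  47  73
  81  89  83 108 134 141 143 152]
168 max [ 92  97  93  97  82  62  50  66  71  70  72  71  69  70  59  42  56  78
  90 109 126 140 141 139 135 141]
145 [[355.01462408 138.93005538]]
115 [[354.37785768 148.47464705]]
85 [[353.76889783 157.60244185]]
160 349 356
161 349 357
162 349 357
163 349 356
164 349 356
165 349 356
166 349 356
167 349 356
168 349 356
169 349 356
170 353 356
r 147 352 355
r 148 351 357
r 149 351 358
r 150 350 358
r 151 350 358
r 152 350 358
r 153 351 357
r 154 353 357
```

View pics/q11.png

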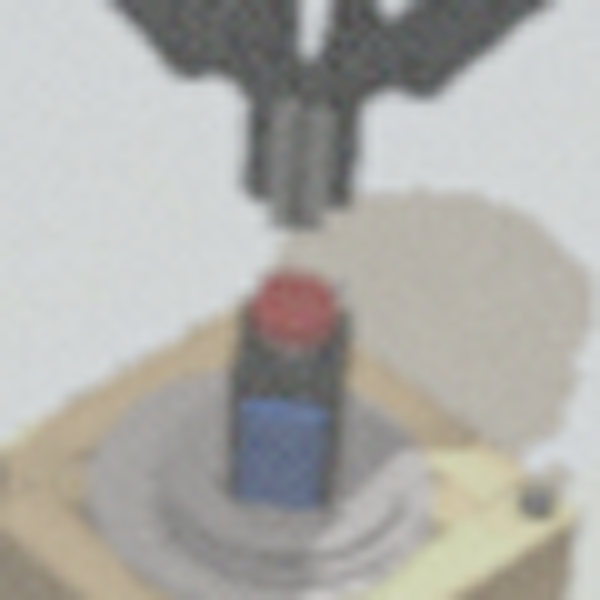

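The button in this picture is at (294,305) and the fingertip pair at (298,215). After parallax that puts the gauge about +1 mm along tool x, in line with my earlier estimate. I'll shift 1.1 mm and lower onto the button.

Request:
carry_out([
  [[0.0006,0,0.003],0],
  [[0.0005,0,0.006],0],
  [[0,0,0.006],0],
  [[0,0,0.004],0],
  [[0,0,0.002],0],
  [[0,0,0.001],0],
  [[0,0,0.001],0],
  [[0,0,0.0005],0],
  [[0,0,0],0],
  [[0,0,0],0],
])

```text
time: 25.2
eef_pos: [566.7, -172.1, 80.1]
eef_rot: [-0.239, 0.971, -0.0, 0.0]
ft_force: [0.5, 0.8, 0.2]
gripper_width: -0.1
```

Request:
carry_out([
  [[0,0,0.0005],0],
  [[0,0,0.0005],0],
  [[0,0,0.0005],0],
  [[0,0,0.0005],0],
  [[0,0,0.0005],0],
  [[0,0,0.0005],0],
  [[0,0,0.0005],0],
  [[0,0,0.0005],0],
  [[0,0,0],0],
  [[0,0,0],0],
])

```text
time: 26.2
eef_pos: [566.7, -172.1, 76.2]
eef_rot: [-0.239, 0.971, -0.0, 0.0]
ft_force: [-0.4, 0.7, 1.5]
gripper_width: 0.2
```

Request:
carry_out([
  [[0,0,0.0004],0],
  [[0,0,0.0004],0],
  [[0,0,0.0004],0],
  [[0,0,0.0004],0],
  [[0,0,0.0004],0],
  [[0,0,0.0004],0],
  [[0,0,0.0003],0],
  [[0,0,0.0003],0],
  [[0,0,0],0],
  [[0,0,0],0],
])

```text
time: 27.2
eef_pos: [566.7, -172.1, 72.9]
eef_rot: [-0.239, 0.971, -0.0, 0.0]
ft_force: [-0.2, -0.2, 4.0]
gripper_width: 0.0
```

Request:
carry_out([
  [[0,0,0.0003],0],
  [[0,0,0.0003],0],
  [[0,0,0.0003],0],
  [[0,0,0.0002],0],
  [[0,0,0.0002],0],
  [[0,0,0.0002],0],
  [[0,0,0],0],
  [[0,0,0],0],
  [[0,0,0],0],
  [[0,0,0],0],
])

```text
time: 28.2
eef_pos: [566.8, -172.1, 72.1]
eef_rot: [-0.239, 0.971, -0.0, 0.0]
ft_force: [-1.6, 0.4, 6.7]
gripper_width: -0.0
```

Request:
carry_out([
  [[0,0,0.0003],0],
  [[0,0,0.0003],0],
  [[0,0,0.0003],0],
  [[0,0,0.0002],0],
  [[0,0,0.0002],0],
  [[0,0,0.0002],0],
  [[0,0,0],0],
  [[0,0,0],0],
  [[0,0,0],0],
  [[0,0,0],0],
])

```text
time: 29.2
eef_pos: [566.8, -172.2, 71.1]
eef_rot: [-0.239, 0.971, -0.0, 0.0]
ft_force: [-1.2, 1.2, 9.0]
gripper_width: -0.1
```

Request:
carry_out([
  [[0,0,0.0003],0],
  [[0,0,0.0003],0],
  [[0,0,0.0002],0],
  [[0,0,0.0002],0],
  [[0,0,0.0002],0],
  [[0,0,0],0],
  [[0,0,0],0],
  [[0,0,0],0],
  [[0,0,0],0],
  [[0,0,0],0],
])

```text
time: 30.2
eef_pos: [566.9, -172.2, 70.1]
eef_rot: [-0.239, 0.971, -0.0, 0.0]
ft_force: [-2.2, 0.0, 8.9]
gripper_width: 0.0
```

Request:
carry_out([
  [[0,0,0.0002],0],
  [[0,0,0.0002],0],
  [[0,0,0.0002],0],
  [[0,0,0.0002],0],
  [[0,0,0],0],
  [[0,0,0],0],
  [[0,0,0],0],
  [[0,0,0],0],
  [[0,0,0],0],
  [[0,0,0],0],
])

```text
time: 31.2
eef_pos: [566.9, -172.3, 70.0]
eef_rot: [-0.239, 0.971, -0.001, 0.001]
ft_force: [-4.5, 1.3, 11.0]
gripper_width: 0.2
```

Request:
carry_out([
  [[0,0,0.0002],0],
  [[0,0,0.0002],0],
  [[0,0,0.0002],0],
  [[0,0,0],0],
  [[0,0,0],0],
  [[0,0,0],0],
  [[0,0,0],0],
  [[0,0,0],0],
  [[0,0,0],0],
  [[0,0,0],0],
])

```text
time: 32.2
eef_pos: [567.0, -172.3, 70.0]
eef_rot: [-0.239, 0.971, -0.001, 0.001]
ft_force: [-5.5, 2.9, 13.7]
gripper_width: 0.0
```

Request:
carry_out([
  [[0,0,0.0002],0],
  [[0,0,0.0002],0],
  [[0,0,0],0],
  [[0,0,0],0],
  [[0,0,0],0],
  [[0,0,0],0],
  [[0,0,-0.004],0],
  [[0,0,-0.01],0],
  [[0,0,-0.02],0],
  [[0,0,-0.02],0],
])

```text
time: 33.2
eef_pos: [566.0, -171.9, 120.6]
eef_rot: [-0.239, 0.971, 0.0, -0.001]
ft_force: [0.7, 0.4, 0.4]
gripper_width: -0.1
```

```bash
python3 look.py 12 404 174 350 160 90;python3 - <<'E'
from h import *
c=load('side12.pkl');P=cloud(c)
cv2.imwrite('pics/q12.png',cv2.resize((255*(c['color'][120:180,325:385]/255.)**.5).astype(np.uint8),(600,600),interpolation=cv2.INTER_CUBIC))
for k in('11','12'):
  c=load('side%s.pkl'%k);P=cloud(c)
  hsv=cv2.cvtColor(c['color'],cv2.COLOR_BGR2HSV);H,S,V=[hsv[...,i].astype(int) for i in range(3)]
  r=((H<8)|(H>172))&(S>70)&(abs(P[...,0]-566)<40)&(abs(P[...,1]+172)<40)&(P[...,2]>95)
  v,u=np.where(r);print(k,len(u),u.min(),u.max(),v.min(),v.max(),u.mean(),v.mean(),np.percentile(P[r][:,2],[10,25,50,75,90]).round(1))
  m=cv2.erode(r.astype(np.uint8),np.ones((3,3)))>0
  print(m.sum(),P[m].mean(0).round(2))
E
```

```text
33.2 [ 0.044  0.024 -0.062 -0.    -1.487  0.44 ] [ 565.96 -171.9   120.63] [-2.392e-01  9.710e-01  4.000e-04 -1.100e-03] [0.75 0.42 0.4 ] -0.11500691994305522
11 57 350 358 147 154 354.0877192982456 150.59649122807016 [107.6 110.2 113.3 114.4 115. ]
20 [ 565.56 -164.97  113.38]
12 59 350 358 149 156 353.89830508474574 152.45762711864407 [100.9 104.1 107.6 108.4 109.2]
27 [ 565.08 -166.25  107.97]
```

View pics/q12.png

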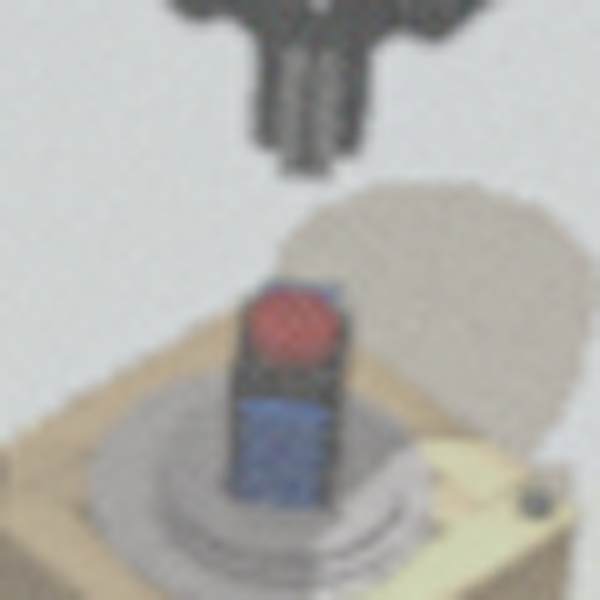

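The button dropped by about 6 mm (115→109) and is now down at (294,328). I'll open the jaws and descend over the handle's flat x sides.

Request:
carry_out([
  [[-0.0003,0,0],0],
  [[0,0,0],0],
  [[0,0,0.005],0],
  [[0,0,0.008],0],
  [[0,0,0.01],0],
  [[0,0,0.012],0],
  [[0,0,0.015],0],
  [[0,0,0.015],0],
  [[0,0,0.01],0],
  [[0,0,0.005],0],
], hand=0)

```text
time: 34.3
eef_pos: [566.1, -171.8, 39.1]
eef_rot: [-0.239, 0.971, 0.0, -0.001]
ft_force: [0.3, -0.1, 0.1]
gripper_width: 85.3
```

```bash
python3 look.py 13 404 174 350 160 70;python3 - <<'E'
from h import *
a=cv2.imread('pics/v13.png')[:,400:];cv2.imwrite('pics/v13g.png',cv2.resize((255*(a/255.)**.5).astype(np.uint8),(560,560)))
E
```

```text
34.3 [ 0.044  0.057 -0.178 -0.    -1.338  0.439] [ 566.07 -171.84   39.08] [-2.392e-01  9.710e-01  3.000e-04 -1.100e-03] [ 0.25 -0.08  0.06] 85.3026460364033
```

View pics/v13g.png

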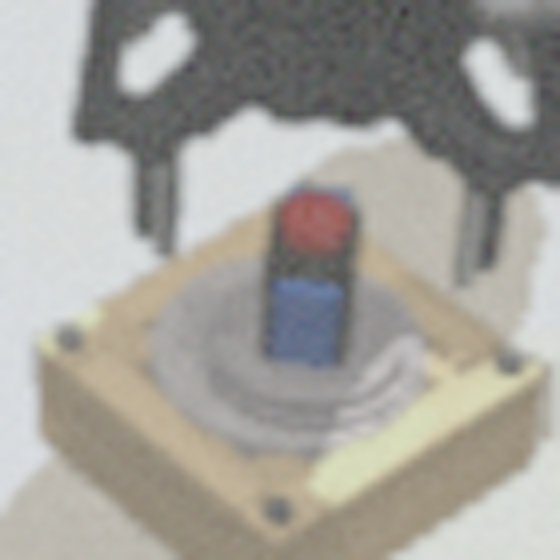

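Alignment looks good: the finger mid-line is at x≈316 and the handle at ≈313. I'll finish the descent while pre-closing partway.

Request:
carry_out([
  [[-0.0004,0,0.003],0],
  [[0,0,0.004],0],
  [[0,0,0.004],0],
  [[0,0,0.002],0],
  [[0,0,0.001],0],
  [[0,0,0],0],
  [[0,0,0],0],
  [[0,0,0],0],
  [[0,0,0],0],
  [[0,0,0],0],
], hand=130, force=20)

```text
time: 35.4
eef_pos: [567.3, -171.7, 27.0]
eef_rot: [-0.239, 0.971, -0.0, 0.0]
ft_force: [0.1, -0.1, 0.5]
gripper_width: 41.8
```

```bash
python3 look.py 14 404 174 350 160 70;python3 - <<'E'
from h import *
a=cv2.imread('pics/v14.png')[:,400:];cv2.imwrite('pics/v14g.png',cv2.resize((255*(a/255.)**.5).astype(np.uint8),(560,560)))
E
```

```text
35.4 [ 0.044  0.065 -0.192  0.    -1.314  0.439] [ 567.26 -171.73   27.04] [-2.392e-01  9.710e-01 -1.000e-04  1.000e-04] [ 0.11 -0.09  0.46] 41.76029681291949
```

View pics/v14g.png

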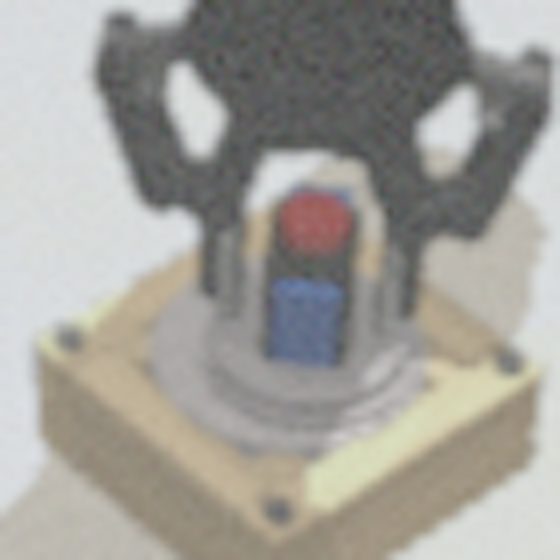

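Symmetric about the handle, so I'll close softly.

Request:
carry_out([
  [[0,0,0.001],0],
  [[0,0,0],0],
  [[0,0,0],0],
  [[0,0,0],0],
  [[0,0,0],0],
  [[0,0,0],0],
  [[0,0,0],0],
  [[0,0,0],0],
  [[0,0,0],0],
  [[0,0,0],0],
], hand=255, force=20)

```text
time: 36.5
eef_pos: [567.3, -171.8, 26.1]
eef_rot: [-0.239, 0.971, -0.0, 0.0]
ft_force: [-0.2, -1.6, 2.4]
gripper_width: 27.9
```

Request:
carry_out([
  [[0,0,0],0],
  [[0,0,0],0],
  [[0,0,0],0],
  [[0,0,-0.0005],0],
  [[0,0,-0.0005],0],
  [[0,0,-0.0005],0],
  [[0,0,-0.0005],0],
  [[0,0,-0.0005],0],
  [[0,0,-0.0005],0],
  [[0,0,-0.0005],0],
], force=40)

```text
time: 37.5
eef_pos: [566.7, -171.7, 29.0]
eef_rot: [-0.239, 0.971, 0.0, -0.001]
ft_force: [1.7, -2.6, -4.5]
gripper_width: 27.7
```

Grip width is 27.9 mm on the 28 mm handle, and the force is weight only. I'll lift gently.

Request:
carry_out([
  [[0,0,-0.001],0],
  [[0,0,-0.0015],0],
  [[0,0,-0.002],0],
  [[0,0,-0.002],0],
  [[0,0,-0.0025],0],
  [[0,0,-0.0025],0],
  [[0,0,-0.0025],0],
  [[0,0,-0.0025],0],
  [[0,0,-0.0025],0],
  [[0,0,-0.0025],0],
])

```text
time: 38.5
eef_pos: [567.3, -171.6, 51.3]
eef_rot: [-0.239, 0.971, -0.0, 0.0]
ft_force: [-0.2, -0.1, -3.5]
gripper_width: 27.4
```

Request:
carry_out([
  [[0,0,-0.003],0],
  [[0,0,-0.003],0],
  [[0,0,-0.003],0],
  [[0,0,-0.004],0],
  [[0,0,-0.005],0],
  [[0,0,-0.007],0],
  [[0,0,-0.008],0],
  [[0,0,-0.008],0],
  [[0,0,-0.005],0],
  [[0,0,0],0],
])

```text
time: 39.5
eef_pos: [567.8, -171.8, 98.3]
eef_rot: [-0.239, 0.971, -0.0, 0.001]
ft_force: [0.3, -0.2, -3.8]
gripper_width: 27.9
```

```bash
python3 look.py 15 404 174 352 145 90;python3 - <<'E'
from h import *
a=cv2.imread('pics/v15.png');cv2.imwrite('pics/v15g.png',(255*(a/255.)**.5).astype(np.uint8))
E
```

```text
39.5 [ 0.044  0.03  -0.097  0.    -1.442  0.439] [ 567.81 -171.82   98.26] [-2.392e-01  9.710e-01 -4.000e-04  9.000e-04] [ 0.29 -0.25 -3.77] 27.86598226840715
```

View pics/v15g.png

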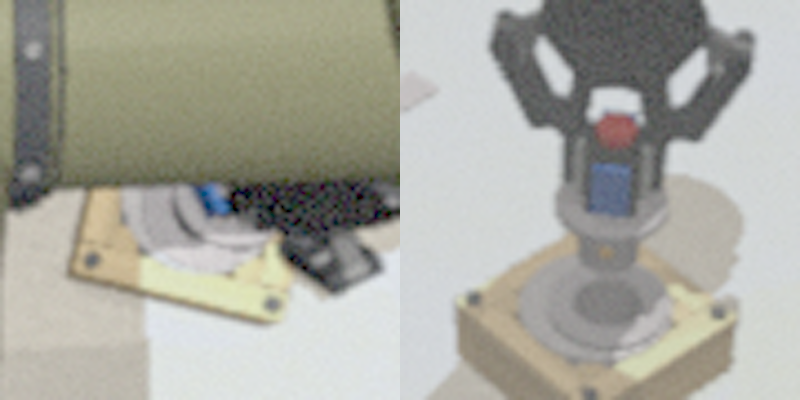

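The gauge is out of the bush and upright. The brass plunger shows at (605,252), the button is down, and the force is weight only. I'll carry it back above the stand.

Request:
carry_out([
  [[-0.003,0.006,0],0],
  [[-0.008,0.014,0],0],
  [[-0.013,0.023,0],0],
  [[-0.016,0.028,0],0],
  [[-0.018,0.032,0],0],
  [[-0.019,0.034,0],0],
  [[-0.019,0.034,0],0],
  [[-0.019,0.034,0],0],
  [[-0.018,0.032,0],0],
  [[-0.014,0.025,0],0],
])

```text
time: 40.6
eef_pos: [574.9, 131.8, 96.7]
eef_rot: [-0.24, 0.971, 0.0, -0.0]
ft_force: [1.1, 0.7, -3.7]
gripper_width: 27.5
```

Request:
carry_out([
  [[-0.01,0.018,0],0],
  [[-0.006,0.011,0],0],
  [[-0.003,0.005,0],0],
  [[-0.001,0.0014,0],0],
  [[0,0,0.003],0],
  [[0,0,0.005],0],
  [[0,0,0.004],0],
  [[0,0,0],0],
  [[0,0,0],0],
  [[0,0,0],0],
])

```text
time: 41.6
eef_pos: [577.1, 169.1, 85.1]
eef_rot: [-0.239, 0.971, -0.0, 0.0]
ft_force: [-0.5, 0.2, -3.1]
gripper_width: 27.7
```

```bash
python3 look.py 16 263 172 258 245 100;python3 - <<'E'
from h import *
a=cv2.imread('pics/v16.png');cv2.imwrite('pics/v16g.png',(255*(a/255.)**.5).astype(np.uint8))
E
```

```text
41.6 [ 0.618  0.057 -0.092  0.    -1.421 -0.135] [577.1  169.08  85.15] [-2.391e-01  9.710e-01 -1.000e-04  2.000e-04] [-0.5   0.18 -3.05] 27.68332130023891
```

View pics/v16g.png

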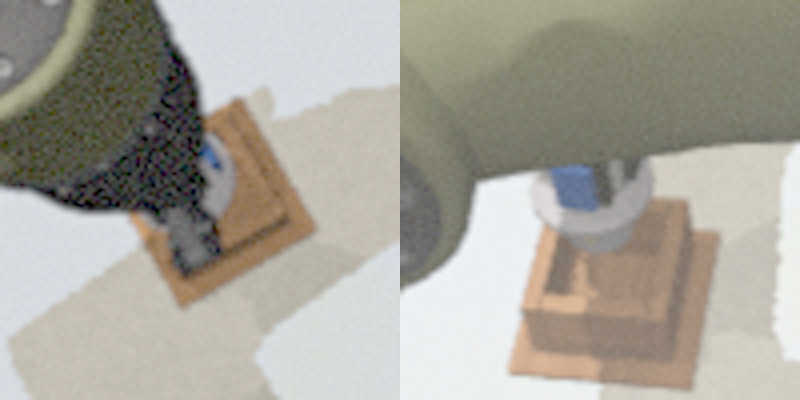

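Run:
```python
from h import *
c=load('side16.pkl');P=cloud(c);T=[577.1,169.1]
m=(abs(P[...,2]-114)<6)&(abs(P[...,0]-577)<45)&(abs(P[...,1]-170)<45)&(c['color'].max(2)>60)
v,u=np.where(m);print(len(u),u.min(),u.max(),v.max());
low=P[m][:,2];print(np.percentile(low,[5,50,95]))
print('pred collar',proj(c,[*T,114]),'edges', proj(c,[[T[0]+31*.807,T[1]+31*.59,114],[T[0]-31*.807,T[1]-31*.59,114]]),'front',proj(c,[T[0]-31*.586,T[1]+31*.81,111]))
```

```text
278 241 271 254
[112.77466419 116.36909459 118.28959167]
pred collar [[256.16902509 239.98105458]] edges [[240.64984024 240.02683126]
 [271.69425569 239.93526006]] front [[254.60025362 253.83600089]]
```

In the side view the collar is within 0.3 px of the prediction. The stand centre sits about 1–2 mm further in +y, so I'll nudge and lower.

Request:
carry_out([
  [[-0.0006,0.001,0.002],0],
  [[0,0,0.005],0],
  [[0,0,0.007],0],
  [[0,0,0.008],0],
  [[0,0,0.008],0],
  [[0,0,0.008],0],
  [[0,0,0.007],0],
  [[0,0,0.005],0],
  [[0,0,0.003],0],
  [[0,0,0.001],0],
])

```text
time: 42.7
eef_pos: [577.0, 170.3, 30.6]
eef_rot: [-0.239, 0.971, -0.0, -0.0]
ft_force: [0.2, -0.4, -4.0]
gripper_width: 27.6
```

Request:
carry_out([
  [[0,0,0.0005],0],
  [[0,0,0.0005],0],
  [[0,0,0.0005],0],
  [[0,0,0.0005],0],
  [[0,0,0.0005],0],
  [[0,0,0],0],
  [[0,0,0],0],
  [[0,0,0],0],
  [[0,0,0],0],
  [[0,0,0],0],
])

```text
time: 43.7
eef_pos: [577.0, 170.4, 28.4]
eef_rot: [-0.239, 0.971, -0.0, 0.0]
ft_force: [0.4, -0.5, -3.1]
gripper_width: 27.8
```

Request:
carry_out([
  [[0,0,0.0003],0],
  [[0,0,0.0003],0],
  [[0,0,0.0003],0],
  [[0,0,0.0003],0],
  [[0,0,0.0003],0],
  [[0,0,0],0],
  [[0,0,0],0],
  [[0,0,0],0],
  [[0,0,0],0],
  [[0,0,0],0],
])

```text
time: 44.7
eef_pos: [577.1, 170.4, 26.9]
eef_rot: [-0.239, 0.971, -0.0, 0.0]
ft_force: [-0.1, 0.7, -4.3]
gripper_width: 27.9
```

Request:
carry_out([
  [[0,0,0.0002],0],
  [[0,0,0.0002],0],
  [[0,0,0.0002],0],
  [[0,0,0.0002],0],
  [[0,0,0],0],
  [[0,0,0],0],
  [[0,0,0],0],
  [[0,0,0],0],
  [[0,0,0],0],
  [[0,0,0],0],
])

```text
time: 45.7
eef_pos: [577.1, 170.4, 26.2]
eef_rot: [-0.239, 0.971, -0.0, 0.0]
ft_force: [-1.7, 0.2, -1.7]
gripper_width: 27.3
```

Request:
carry_out([
  [[0,0,0.0002],0],
  [[0,0,0.0002],0],
  [[0,0,0.0002],0],
  [[0,0,0],0],
  [[0,0,0],0],
  [[0,0,0],0],
  [[0,0,0],0],
  [[0,0,0],0],
  [[0,0,0],0],
  [[0,0,0],0],
])

```text
time: 46.7
eef_pos: [577.1, 170.4, 26.1]
eef_rot: [-0.239, 0.971, -0.0, 0.0]
ft_force: [-5.6, 0.3, 5.5]
gripper_width: 27.5
```

Request:
carry_out([
  [[0,0,0],0],
  [[0,0,0],0],
  [[0,0,0],0],
  [[0,0,0],0],
  [[0,0,0],0],
  [[0,0,0],0],
  [[0,0,0],0],
  [[0,0,0],0],
  [[0,0,0],0],
  [[0,0,0],0],
], hand=0, force=20)

```text
time: 47.7
eef_pos: [577.0, 170.4, 25.5]
eef_rot: [-0.239, 0.971, -0.0, 0.0]
ft_force: [-0.0, -0.2, -0.3]
gripper_width: 85.4
```

Released. I'll rise straight up, then back away toward the base for a clear view.

Request:
carry_out([
  [[0,0,-0.005],0],
  [[0,0,-0.012],0],
  [[0,0,-0.02],0],
  [[0,0,-0.025],0],
  [[0,0,-0.03],0],
  [[0,0,-0.03],0],
  [[0,0,-0.025],0],
  [[0.015,0,-0.01],0],
  [[0.025,0,0],0],
  [[0.03,0,0],0],
])

```text
time: 48.7
eef_pos: [514.8, 137.7, 183.8]
eef_rot: [-0.239, 0.971, 0.0, 0.001]
ft_force: [-0.3, -0.3, 0.4]
gripper_width: 85.5
```

Request:
carry_out([
  [[0.035,-0.02,0],0],
  [[0.035,-0.03,0],0],
  [[0.025,-0.04,0],0],
  [[0.01,-0.045,0],0],
  [[0,-0.045,0],0],
  [[0,-0.045,0],0],
  [[0,-0.04,0],0],
  [[0,-0.025,0],0],
  [[0,-0.01,0],0],
  [[0,0,0],0],
])

```text
time: 49.7
eef_pos: [561.5, -177.5, 182.9]
eef_rot: [-0.238, 0.971, -0.0, -0.0]
ft_force: [-0.7, 0.2, 0.4]
gripper_width: 85.6
```

```bash
python3 look.py 17 263 172 258 258 66;python3 - <<'E'
from h import *
a=cv2.imread('pics/v17.png');cv2.imwrite('pics/v17g.png',(255*(a/255.)**.6).astype(np.uint8))
cv2.imwrite('pics/side17.png',load('side17.pkl')['color'])
for k in '0','17':
 for n in('top','side'):
  c=load(n+k+'.pkl');P=cloud(c);X,Y=P[...,0],P[...,1]
  hsv=cv2.cvtColor(c['color'],cv2.COLOR_BGR2HSV);H,S,V=[hsv[...,i].astype(int) for i in range(3)]
  g=(abs(X-576)<50)&(abs(Y-170)<50)
  r=((H<6)|(H>174))&(S>110)&g&(P[...,2]>90)
  print(k,n,'red',r.sum(),P[r].mean(0).round(1) if r.sum() else '','zmax',np.percentile(P[r][:,2],[50,90]).round(1) if r.sum() else '')
  b=(H>105)&(H<130)&(S>90)&g&(P[...,2]>90)
  num,l,st,ce=cv2.connectedComponentsWithStats(b.astype(np.uint8))
  for i in range(1,num):
    if st[i,4]>5: print('  blue',st[i,4],P[l==i].mean(0).round(1))
  m=(P[...,2]>55)&(P[...,2]<61)&g;print('  collar z',np.percentile(P[m][:,2],[10,50,90]).round(1), 'plane tilt', np.linalg.lstsq(np.c_[P[m][:,:2]-[576,170],np.ones(m.sum())],P[m][:,2],rcond=None)[0].round(3))
  for nm,mm in(('glue',(abs(X-722)<60)&(abs(Y-20)<60)&(P[...,2]>20)),('bin',(H>100)&(H<130)&(S>120)&(abs(X-360)<90)&(abs(Y-280)<80)),('off',(abs(X-350)<100)&(abs(Y+330)<70)&(P[...,2]>20)&(P[...,2]<40))):
    print('  ',nm,mm.sum(),P[mm].mean(0).round(1) if mm.sum() else '')
E
```

```text
49.7 [ 0.034  0.01   0.037  0.    -1.598  0.447] [ 561.5  -177.46  182.85] [-2.384e-01  9.712e-01 -1.000e-04 -1.000e-04] [-0.68  0.23  0.39] 85.5746858092232
0 top red 88 [576.7 168.3 112.9] zmax [114.8 117.2]
  blue 21 [588.6 144.8  97.1]
  blue 18 [564.2 190.2  97.9]
  collar z [56.  58.2 60.1] plane tilt [ 1.0000e-03 -2.0000e-03  5.8113e+01]
   glue 723 [720.   16.6 107.7]
   bin 1378 [366.2 285.   14.8]
   off 741 [ 351.  -325.1   30.1]
0 side red 81 [575.8 173.  113.8] zmax [114.4 116.5]
  blue 20 [588.7 149.3  96.3]
  blue 36 [563.6 194.6  95.5]
  collar z [55.9 57.6 59.5] plane tilt [-9.0000e-03 -1.0000e-03  5.7588e+01]
   glue 1074 [718.9  30.5  91.8]
   bin 2324 [369.6 281.1  15.2]
   off 526 [ 348.9 -320.3   28.3]
17 top red 85 [576.2 169.4 107.6] zmax [108.9 110.9]
  blue 17 [565.1 186.6  97.8]
  collar z [56.2 58.4 60. ] plane tilt [-0.    -0.    58.202]
   glue 0 
   bin 1370 [366.1 285.1  14.7]
   off 741 [ 351.  -325.2   30.1]
17 side red 87 [575.3 173.2 107.9] zmax [108.1 110.3]
  blue 22 [586.3 152.5  96.3]
  blue 36 [565.8 191.3  95.6]
  collar z [56.1 57.7 59.4] plane tilt [ 4.0000e-03 -0.0000e+00  5.7748e+01]
   glue 1079 [718.9  30.6  91.6]
   bin 2294 [369.6 281.4  15. ]
   off 525 [ 348.9 -320.4   28.3]
```

View pics/v17g.png

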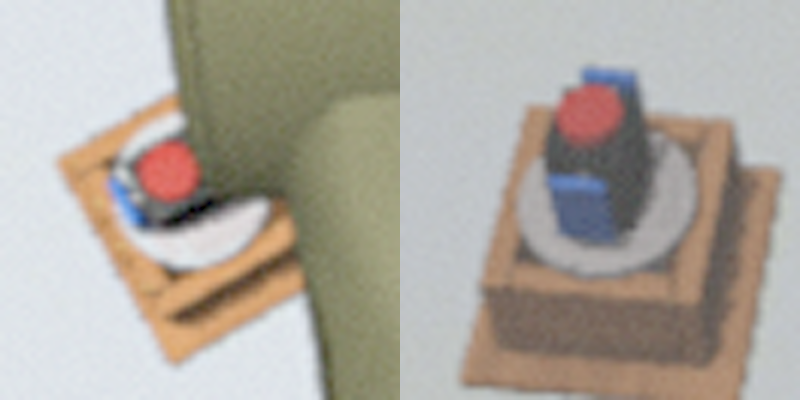

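View pics/side17.png

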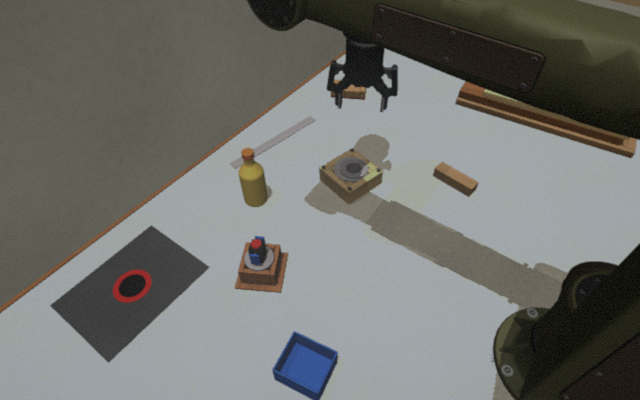

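The paddle centres are now 43.9 mm apart. 44 is expected at a 40 mm reading, and they were 51.8 when free. The button is 6 mm down, the collar is flat on the stand, and the bystanders haven't moved. Handing in.

```bash
python3 -c "
from rig import bot
print(bot.hand_in())"
```

```text
the job is handed in; nothing more can be done
None
```

I handed the job in at about 50 s of the 67 s. The gauge is back in its stand, upright, with its collar down and locked at the bore's size.

I took it by the paddles and lowered it into the off-centre bore without touching the sides. Steps of ±1.8 mm met no resistance, so it was centred to about 1 mm. After seating the collar and letting go, I pressed the lock at about 14–16 N. I lifted it by the handle's flat sides (grip width 27.9 mm) and set it down with about 9 N of contact change, then released.

**Last checks:**
- **Seating:** collar top is at z ≈ 58 mm with no measurable tilt.
- **Lock:** the button top is 6 mm lower, from 115 to 109 mm.
- **Reading:** the paddle centres are 43.9 mm apart, which matches a 40 mm reading.
- **Bystanders:** the bin, offcut and glue bottle are unmoved. The arm blocked the top view of the glue bottle, so that one rests on the side view alone.

**Disagreements:**
- **Fingertips:** the real fingertips sat about 39 mm above the reported TCP height, so I set heights by camera and by touch.
- **Paddle grip:** the opening read 38 mm on the squeezed paddles instead of 42 mm; I did not find out why.
- **Cameras:** the two cameras differ by about 4 mm in y, so I used their mean or the offsets between objects.

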